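# Pour rinsed bearing balls from the mesh basket into the parts tray

### The arm

A 6-joint arm with a two-finger parallel gripper is mounted at the origin on a cart in front of the work surface, level with it; the furniture and walls round the work are solid. World frame = base frame: x ahead of the robot, y to its left, z up, the work surface at z = 0. Lengths are in mm, angles in rad, forces in N, time in s.
With the tool pointing down it reaches from about 375 to 925 mm from the base axis. Payload 5.7 kg.
Tool frame: the origin (TCP) lies at the very end of the fingers, on their centre line; the grasp point (between the pads) lies 19 mm behind it; z points along the fingers, y is the line along which they close (so a half turn about z gives the same grasp; the last joint's range is limited). The gripper opens to 88 mm and grips with 3 to 60 N. Pads are 20 mm wide; open, the fingers measure 115 mm over their backs; the gripper's body (75 mm by 178 mm) begins 61 mm behind the grasp point.
Start: joints at [1.063, 0.359, 1.51, -0, 1.272, -0.115], TCP at [229.656, 554.275, 222.623] pointing down, gripper open.
Joint ranges: [-2.97, 2.97], [-1.01, 2.36], [0.21, 2.38], [-0.96, 4.11], [0.2, 2.71], [-2.98, 2.98]. Speed limits (rad/s): [2.39, 2.39, 3.14, 3.14, 3.14, 3.14].

### API

Orientations are given as a 3x3 rotation matrix whose columns are the frame's x, y, z axes.
In Python, from station import get_obs, get_image, close_job gives the robot as it stands.
- The arm moves only by the tool arm_command, never from a script. Its argument "rows" is a list of rows, each an object of numbers: "x", "y", "z": the shift along the tool's x, y, z each as a share of 12 cm, from -1 to 1; "wx", "wy", "wz": the turn, a rotation vector about the tool's x, y, z each as a share of 45 degrees, from -1 to 1; "fingers": the opening, from -1 (shut) to 1 (fully open). In form: [{"x": .., "y": .., "z": .., "wx": .., "wy": .., "wz": .., "fingers": ..}, ...]. A call has 1 to 8 rows; each row is the pose to reach, as a shift and turn from the pose commanded when the call began, along the tool's axes at that moment; what a row does not reach only later rows make up. A row lasts 1/12 s, in which the tool goes at most 41.7 mm and 7.16 degrees, less where a joint would pass 70% of its speed; a pose out of reach is approached as far as the arm can. A call with a number of a shift or a turn outside -1 to 1 is refused whole. A call with a gripper value outside its range is refused whole. The fingers move at their own pace and stop on an object; "newtons" is the grip in N (left out, the last holds). Time passes only in rows, so rows that repeat a pose let the fingers close. It gives the time, the measured TCP pose, the force, the opening and the grip force at its end, in the units of the state.
- get_obs(): the state, without advancing time (a new reading comes with each control period).
- get_image(name): name is "side" or "top"; returns a dict with "frame" (480x640x3 uint8, red, green, blue), "range_z" (480x640 float32, mm along the optical axis (not along the pixel's ray), 0 where there is no reading), "fx", "fy", "cx", "cy" (pixels), "pose" (4x4, takes a point from camera to world coordinates). Camera axes: x right, y up, looking along -z (the intrinsics and any distortion apply to the point x, -y, -z); pixel columns grow to the right and rows downward; lengths in mm; the calibration is good to about 2 mm. A picture is of the moment at which its call begins.
- close_job(): hands the job in; it is judged then, once.
The state is a dict: "time_s": time; "joint_pos": joint angles; "joint_velocities": joint speeds; "joint_efforts": joint torques, N m; "position": TCP position; "ee_rot": TCP orientation; "ft_force": force on the tool from outside, world axes, zero at the start; "torque": the same for the moment, N m; "finger_gap": finger opening in mm; "finger_force": force on a finger pad.
Only numpy, scipy, OpenCV 4.12 (cv2) and the standard library are available. Lean on these libraries where they do the work, as an engineer would, in place of code of your own. Each camera call takes 0.05 s, during which the arm holds its last target. There are 200 camera calls.

### The job

Lift the mesh basket out of the drip tank by its swinging bail, with the three bearing balls in it, stand it on the bare bench and let go. Then take it by its rigid handle plate and tip it so that all three balls roll out through the notched spout into the parts tray, without turning the basket over, and stand the empty basket upright on the bench, clear of tank and tray. Leave the drilled setup block, the bushing and the brush where they are.

Things in the scene. Friction and masses are not known exactly. Their poses are not given: they have to be found in the camera images.
- basket: Open stainless wire-mesh rinse basket, 0.3 to 0.5 kg. Origin: underside of its floor, below the bail; z up, spout at its own -x end, handle plate at +x. 167 long (x -80 to +87), 87 wide over its sides, 104 over the bail arms, rim at z = 50. At the start it stands level on the drip tank's floor, spout towards the robot's side (yaw 0: towards world -x).
- basket_inside (a point): On the basket's floor, its top face, at basket (30, 0, 3). Inside it is 84 wide (y) from x = -15 to the back wall at x = +75; from x = -15 to -42 the sides narrow to the straight spout channel.
- bail_grip (a point): Middle of the bail's black grip sleeve, a round bar 10 in diameter and 56 long, along basket y, nothing beside it for 60 mm along x. Arch hinged (axis y) on ears at basket x = 0, z = 66; upright at the start, sleeve 120 above the basket's underside. The hinge is slightly stiff (0.035 N m, 0.8 rad each way): the bail stays up, but a basket held by it hangs nearly level and cannot be tipped by it.
- handle (a point): Grip point on the rigid handle plate at the basket's back: flat upright steel plate 10 thick (along basket x), 44 wide (y), standing above the rim up to z = 100. This point is at basket (82, 0, 86), 14 below the plate's top. To be pinched from above, closing along basket x. In the tank only 9 mm separate it from the splash guard behind it: no room for a finger.
- spout (a point): End of the spout's lip, middle of its upper face, at basket (-80, 0, 10). The notch: a channel 57 wide inside with sides 32 high, x = -42 to -80; in it a ramp climbs at 14 degrees from the floor to the lip. The balls have some rolling drag: they stay in up to about 15 degrees of tilt and roll out when the spout end is tipped down 30 to 50 degrees.
- drip_tank: Plain aluminium drip tank, fixed. Origin: on the bench below the place of the basket's origin. x -92 to +100, y +-62; floor 4 thick; walls 43 high on three sides and on its +x side a splash guard 108 high. Inside x -88 to +96, y +-58. The basket lifts straight up out of it.
- tray: Shallow galvanised parts tray, open at the top, 144 x 213 x 31 (x, y, z), empty, loose (0.4 kg), on the bench, on the other side of the robot's centre line (y = 0) from the tank. Origin: centre of its underside; floor 2 thick, thin walls 30 high at x = +-69 and y = +-104.
- ball_1: Steel bearing ball, 18 diameter, 24 g, loose on the basket's floor. Origin: its centre.
- ball_2: Second, same ball. Origin: its centre.
- ball_3: Third, same ball. Origin: its centre.
- setup_block: Bystander: steel setup block with drilled holes, 51 x 76 x 25, lying at the back between tank and tray. Origin: centre of its underside.
- bushing: Bystander: turned steel bushing 28 diameter, 20 high, standing in front on the right. Origin: centre of its underside.
- brush: Bystander: chip brush with wooden handle, 182 long, 38 wide, 12 thick, lying in front on the left. Origin: centre of its underside. The bench in front between bushing and brush (x 0.37 to 0.47, y -0.15 to 0.15) is bare in every start: room to stand the basket.
There are look-alikes about, which are no part of the job. What is shaped like the basket but yellow is not meant.

How it is judged (in metres and radians):
On the way, in this order (a step that is already met when the one before it is completed fails the run):
1. the basket stands on the bare bench, out of the tank, let go, with all three balls in it (height (world z) of basket between -0.005 and 0.01 m and angle between basket's own z axis and vertical below 0.07 rad and horizontal distance between basket and drip_tank above 0.1 m and horizontal distance between basket and tray above 0.1 m and linear speed of basket below 0.03 m/s and contact force between the fingers and basket below 0.05 N and x of ball_1 in the frame of basket between -0.06 and 0.075 m and y of ball_1 in the frame of basket between -0.042 and 0.042 m and z of ball_1 in the frame of basket between 0 and 0.05 m and x of ball_2 in the frame of basket between -0.06 and 0.075 m and y of ball_2 in the frame of basket between -0.042 and 0.042 m and z of ball_2 in the frame of basket between 0 and 0.05 m and x of ball_3 in the frame of basket between -0.06 and 0.075 m and y of ball_3 in the frame of basket between -0.042 and 0.042 m and z of ball_3 in the frame of basket between 0 and 0.05 m), for 0.2 s.
2. the basket is tipped by more than 20 degrees, spout end over the tray (angle between basket's own z axis and vertical above 0.35 rad and x of spout in the frame of tray between -0.066 and 0.066 m and y of spout in the frame of tray between -0.101 and 0.101 m and z of spout in the frame of tray between 0 and 0.25 m), for 0.1 s.
At the end, for the whole second after the job is handed in: All three balls lie inside the parts tray (below its rim); the basket stands upright (within 4 degrees) and at rest on the bench surface, out of the tank and not in or on the tray, released. Balls may still roll inside the tray (x of ball_1 in the frame of tray between -0.066 and 0.066 m and y of ball_1 in the frame of tray between -0.101 and 0.101 m and z of ball_1 in the frame of tray between 0 and 0.03 m and x of ball_2 in the frame of tray between -0.066 and 0.066 m and y of ball_2 in the frame of tray between -0.101 and 0.101 m and z of ball_2 in the frame of tray between 0 and 0.03 m and x of ball_3 in the frame of tray between -0.066 and 0.066 m and y of ball_3 in the frame of tray between -0.101 and 0.101 m and z of ball_3 in the frame of tray between 0 and 0.03 m and height (world z) of basket between -0.005 and 0.01 m and angle between basket's own z axis and vertical below 0.07 rad and horizontal distance between basket and drip_tank above 0.1 m and horizontal distance between basket and tray above 0.1 m and linear speed of basket below 0.03 m/s and contact force between the fingers and basket below 0.05 N); the robot touches nothing.
It fails at once if the basket is turned over (tilted by more than 75 degrees) (angle between basket's own z axis and vertical above 1.31 rad).
It fails at once if the setup block is disturbed (moved by more than 30 mm) (distance of setup_block from where it was at the start of the episode above 0.03 m).
It fails at once if the bushing is disturbed (moved by more than 30 mm) (distance of bushing from where it was at the start of the episode above 0.03 m).
It fails at once if the brush is disturbed (moved by more than 30 mm) (distance of brush from where it was at the start of the episode above 0.03 m).
It also fails if it takes over 67 s, if anything falls off the work surface, if the arm or the gripper's body presses on something with over 40 N, if the wrist force passes 120 N, or if a joint passes its speed limit or range.

## Working session

There is one attempt and no reset: what is moved stays moved. The work goes in short steps, Python scripts to look and compute and a tool call to move; the robot and the scene stay as the last step left them, time stands still between calls to the robot, and variables do not carry over. Pictures are saved under pics/ and viewed, at most 10 in all, crops included, and the job is handed in when it is done.

Besides the shell and the picture viewer there is one more tool, called after "Request:" as name([rows], argument=value, ...), one row to a line, values as JSON. arm_command: Moves the arm, as the interface text tells. Shift numbers are shares of 12 cm and turn numbers shares of 45 degrees, none past 1 either way. Its arguments: {"type":"object","properties":{"rows":{"type":"array","items":{"type":"object","properties":{"x":{"type":"number"},"y":{"type":"number"},"z":{"type":"number"},"wx":{"type":"number"},"wy":{"type":"number"},"wz":{"type":"number"},"fingers":{"type":"number"}}}},"newtons":{"type":"number"}},"required":["rows"]}

```bash
ls; mkdir -p pics; python3 - <<'E'
from station import *
import cv2,numpy as np
o=get_obs();print({k:np.round(v,3).tolist() for k,v in o.items()})
for n in("top","side"):
    d=get_image(n);cv2.imwrite(f"pics/{n}0.png",d["frame"][:,:,::-1]);np.savez(f"{n}0.npz",**d)
    print(n,d["fx"],d["fy"],d["cx"],d["cy"],np.round(d["pose"],3).tolist(),[k for k in d])
E
```

```text
pics
{'time_s': 0.0, 'joint_pos': [1.063, 0.359, 1.511, -0.0, 1.273, -0.115], 'joint_velocities': [0.0, 0.0, 0.001, -0.001, -0.002, 0.001], 'joint_efforts': [-0.001, -51.537, -27.073, 0.067, 0.035, -0.0], 'position': [229.326, 553.71, 221.851], 'ee_rot': [[-0.924, 0.383, -0.001], [0.383, 0.924, -0.002], [0.0, -0.002, -1.0]], 'ft_force': [-0.028, -0.735, 0.155], 'torque': [-0.044, -0.039, 0.046], 'finger_force': 0.0, 'finger_gap': 87.696}
top 445.4638549773057 445.4638549773057 318.6659431900255 242.85114085192657 [[0.039, 0.978, -0.205, 350.129], [-0.999, 0.038, -0.009, 113.483], [-0.001, 0.206, 0.979, 1092.385], [0.0, 0.0, 0.0, 1.0]] ['frame', 'range_z', 'fx', 'fy', 'cx', 'cy', 'pose']
side 496.61796269435405 496.61796269435405 316.38738742479507 242.36685497249036 [[0.937, 0.171, -0.306, 168.892], [-0.35, 0.505, -0.789, -907.616], [0.02, 0.846, 0.533, 788.86], [0.0, 0.0, 0.0, 1.0]] ['frame', 'range_z', 'fx', 'fy', 'cx', 'cy', 'pose']
```

View pics/top0.png

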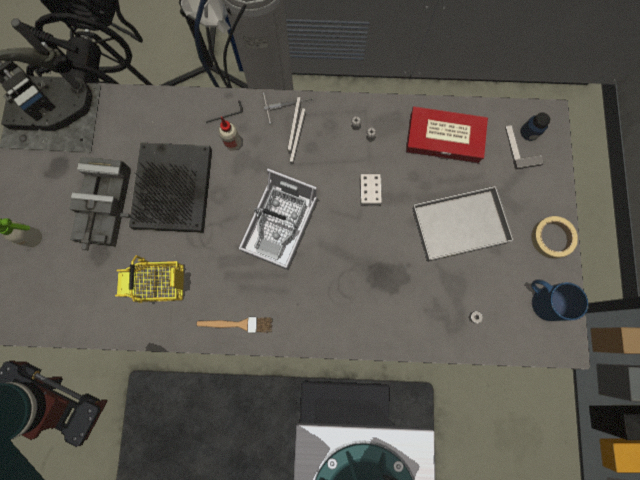

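View pics/side0.png

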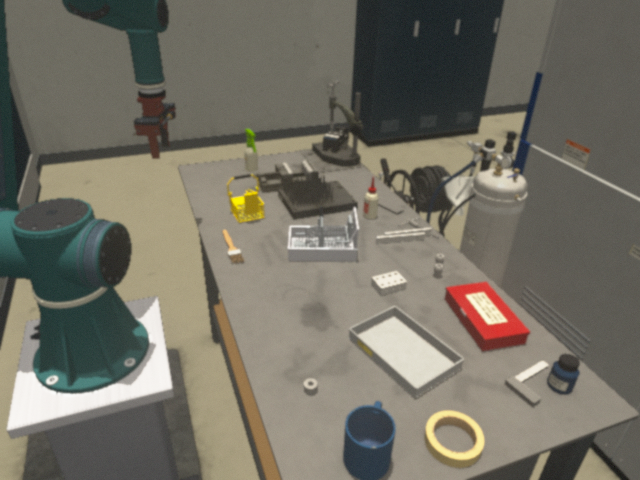

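The top view shows two basket shapes: a grey steel one in the tank at about (278,220), and a yellow one at (150,282). The steel one fits the description, because it is mesh, stands in the drip tank and isn't yellow. The tray is at (463,223), the block at (371,189), the bushing at (476,317) and the brush at (235,325). I'll measure and make a crop to confirm.

```bash
cat > h.py <<'E'
import numpy as np,cv2
from station import *
def cloud(d):
    z=d["range_z"].astype(float);v,u=np.mgrid[:480,:640]
    P=np.stack([(u-d["cx"])/d["fx"]*z,-(v-d["cy"])/d["fy"]*z,-z,np.ones_like(z)],-1)
    return (P@np.array(d["pose"]).T)[...,:3]
def ray(d,u,v,h):
    T=np.array(d["pose"]);r=T[:3,:3]@[(u-d["cx"])/d["fx"],-(v-d["cy"])/d["fy"],-1]
    return T[:3,3]+r*(h-T[2,3])/r[2]
def pix(d,p):
    T=np.array(d["pose"]);q=T[:3,:3].T@(np.array(p)-T[:3,3]);return d["cx"]-d["fx"]*q[0]/q[2],d["cy"]+d["fy"]*q[1]/q[2]
E
python3 - <<'E'
from h import *
d={k:v for k,v in np.load("top0.npz").items()};C=cloud(d);f=d["frame"]
def crop(u0,v0,u1,v1,k):return cv2.resize(f[v0:v1,u0:u1,::-1],None,fx=k,fy=k,interpolation=cv2.INTER_CUBIC)
cv2.imwrite("pics/crop0.png",crop(225,155,335,280,4.7))
print("bench z",np.median(C[240:260,330:360,2]))
R=C[155:280,225:335]
m=R[...,2]
for lo,hi in((20,60),(90,114),(116,140)):
    s=(m>lo)&(m<hi);n,l,st,c=cv2.connectedComponentsWithStats(s.astype(np.uint8))
    for i in range(1,n):
        if st[i,4]>8:
            p=R[l==i];b=cv2.minAreaRect(p[:,:2].astype(np.float32));print(lo,st[i,4],np.round(p.mean(0),1),np.round(p[:,2].max()),np.round(b[0]),np.round(b[1]),round(b[2],1),cv2.boxPoints(b).round().tolist())
# tray
T=C[170:275,400:525];s=(T[...,2]>15)&(T[...,2]<45);p=T[s];b=cv2.minAreaRect(p[:,:2].astype(np.float32));print("tray",b,cv2.boxPoints(b).round().tolist())
for n,(u0,v0,u1,v1) in dict(block=(350,165,392,212),bush=(465,305,490,330),brush=(190,310,280,340)).items():
    T=C[v0:v1,u0:u1];p=T[T[...,2]>6];print(n,cv2.boxPoints(cv2.minAreaRect(p[:,:2].astype(np.float32))).round().tolist(),p[:,2].max().round())
E
```

```text
bench z 0.535463331263486
20 18 [794.4 201.7  21.9] 26.0 [795. 202.] [ 7. 17.] 81.0 [[786.0, 200.0], [802.0, 197.0], [804.0, 204.0], [787.0, 207.0]]
20 149 [697.5 256.   38.8] 59.0 [693. 261.] [24. 83.] 53.0 [[653.0, 276.0], [719.0, 226.0], [734.0, 245.0], [667.0, 295.0]]
20 380 [675.5 199.1  43.6] 60.0 [671. 206.] [91. 82.] 67.5 [[616.0, 180.0], [691.0, 149.0], [726.0, 233.0], [651.0, 264.0]]
20 559 [582.6 225.2  39.3] 60.0 [619. 225.] [126. 192.] 70.0 [[508.0, 199.0], [688.0, 133.0], [731.0, 252.0], [551.0, 317.0]]
20 31 [674.5 235.9  23.5] 28.0 [676. 236.] [15. 14.] 36.1 [[665.0, 237.0], [673.0, 226.0], [686.0, 235.0], [678.0, 246.0]]
20 113 [602.7 268.9  41.9] 60.0 [600. 269.] [10. 86.] 83.0 [[557.0, 270.0], [642.0, 259.0], [643.0, 269.0], [558.0, 279.0]]
20 94 [573.1 203.   42.8] 59.0 [571. 205.] [10. 74.] 58.3 [[536.0, 220.0], [600.0, 181.0], [605.0, 190.0], [542.0, 229.0]]
20 31 [590.8 230.7  23.1] 28.0 [590. 231.] [13. 14.] 81.3 [[583.0, 225.0], [596.0, 223.0], [598.0, 236.0], [585.0, 238.0]]
90 225 [707.2 192.6 103.1] 112.0 [706. 194.] [123.  13.] 71.3 [[680.0, 138.0], [693.0, 133.0], [732.0, 250.0], [720.0, 254.0]]
90 99 [691.6 198.2 102.1] 108.0 [693. 199.] [43. 11.] 69.3 [[680.0, 180.0], [691.0, 176.0], [706.0, 217.0], [695.0, 221.0]]
90 10 [599.7 179.6 104.2] 113.0 [600. 180.] [6. 4.] 55.3 [[597.0, 179.0], [600.0, 177.0], [603.0, 181.0], [600.0, 184.0]]
116 135 [615.2 225.5 127.7] 134.0 [616. 226.] [88. 10.] 72.9 [[598.0, 186.0], [608.0, 182.0], [634.0, 266.0], [624.0, 269.0]]
tray ((639.5989990234375, -228.25628662109375), (144.03701782226562, 214.55978393554688), 15.523171424865723) [[541.0, -144.0], [599.0, -351.0], [738.0, -312.0], [680.0, -106.0]]
block [[332.0, 10.0], [769.0, -65.0], [787.0, 38.0], [350.0, 113.0]] 1092.0
bush [[318.0, 107.0], [396.0, -280.0], [428.0, -273.0], [350.0, 113.0]] 1092.0
brush [[335.0, 411.0], [340.0, 113.0], [407.0, 115.0], [402.0, 412.0]] 1092.0
```

View pics/crop0.png

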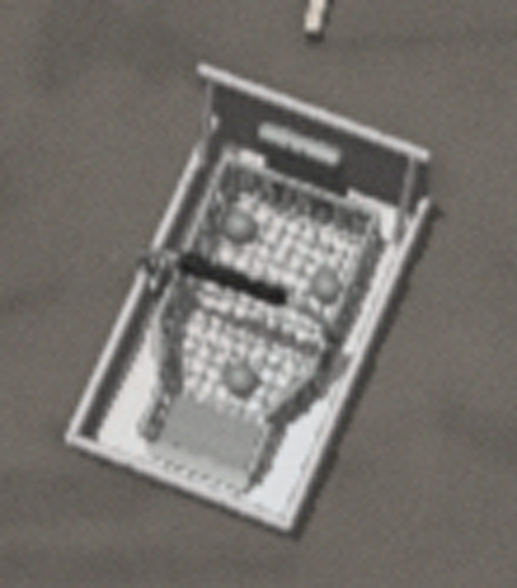

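The crop confirms it: the steel mesh basket has three balls at crop (238,222), (326,285) and (240,377), a black sleeve at (235,279) and the handle plate at (300,142). The tank's yaw is about -20° and its origin about (616,226). The tray's centre is about (640,-228) with a yaw of about +15.4°. Next I'll work out the moves.

```bash
cat > m.py <<'E'
from h import *
from scipy.spatial.transform import Rotation as Ro
def rot(phi,tilt=0):  # tool y at heading phi when down; tilt>0 points the tool out along phi
    p=np.radians(phi);b=np.array([[-np.sin(p),np.cos(p),0],[np.cos(p),np.sin(p),0],[0,0,-1]])
    return Ro.from_rotvec(np.radians(-tilt)*np.array([-np.sin(p),np.cos(p),0])).as_matrix()@b
def steps(wps,obs=None):
    o=obs or get_obs();p=np.array(o["position"]);R=np.array(o["ee_rot"])
    print("at",p.round(1),"t",round(float(o["time_s"]),2),"gap",round(float(o["finger_gap"]),1))
    for tp,tR in wps:
        for _ in range(12):
            s=R.T@(np.array(tp,float)-p)/120;w=Ro.from_matrix(R.T@tR).as_rotvec()/np.radians(45)
            k=max(1,abs(s).max()/.98,abs(w).max()/.98)
            s=(s/k).round(3);w=(w/k).round(3)
            n=max(np.linalg.norm(s)*120/41.7,np.linalg.norm(w)*45/7.16)
            p=p+R@s*120;R=R@Ro.from_rotvec(w*np.radians(45)).as_matrix()
            print("s",s.tolist(),"w",w.tolist(),"rows>=%.1f"%n,"->",p.round(0))
            if k==1:break
E
python3 - <<'E'
from m import *
d=dict(np.load("top0.npz"));f=d["frame"];R=f[180:235,250:320].astype(int)
m=(R.max(2)<45).astype(np.uint8);n,l,st,c=cv2.connectedComponentsWithStats(m);
for i in range(1,n):
    if st[i,4]>25:
        v,u=np.nonzero(l==i);q=np.array([ray(d,a+250,b+180,124)[:2] for a,b in zip(u,v)],np.float32);print(st[i],cv2.minAreaRect(q),q.mean(0))
for k in((320,355),(476,317),(200,324),(273,324),(371,189),(447,108),(447,160)):print(k,ray(d,*k,0).round())
C=cloud(d);print("redbox",C[110:158,412:485,2].max())
steps([((616,226,200),rot(-20)),((616,226,106),rot(-20))])
E
```

```text
(320, 355) [307. 110.   0.]
(476, 317) [ 411. -264.    0.]
(200, 324) [368. 402.   0.]
(273, 324) [375. 226.   0.]
(371, 189) [726.  -5.   0.]
(447, 108) [ 961. -205.    0.]
(447, 160) [ 813. -202.    0.]
redbox 1092.3849766788376
at [229.4 553.8 221.9] t 0.1 gap 88.3
s [-0.98, -0.314, 0.045] w [-0.0, 0.0, 0.474] rows>=3.0 -> [324. 474. 217.]
s [-0.98, 0.061, 0.043] w [-0.0, 0.001, 0.452] rows>=2.8 -> [413. 398. 211.]
s [-0.98, 0.434, 0.046] w [-0.001, 0.0, 0.493] rows>=3.1 -> [512. 315. 206.]
s [-0.792, 0.822, 0.049] w [-0.001, 0.001, 0.525] rows>=3.3 -> [616. 226. 200.]
s [-0.0, -0.001, 0.783] w [0.0, -0.0, 0.0] rows>=2.3 -> [616. 226. 106.]
```

Request:
arm_command([
  {"x": -0.98, "y": -0.314, "z": 0, "wz": 0.474, "fingers": 1},
  {"x": -0.98, "y": -0.314, "z": 0, "wz": 0.474, "fingers": 1},
  {"x": -0.98, "y": -0.314, "z": 0, "wz": 0.474, "fingers": 1},
  {"x": -0.98, "y": -0.314, "z": 0, "wz": 0.474, "fingers": 1},
])

```text
invalid input at $.rows[0]: expected keys x, y, z, wx, wy, wz, fingers
```

Request:
arm_command([
  {"x": -0.98, "y": 0.061, "wz": 0.452, "fingers": 1},
  {"x": -0.98, "y": 0.061, "wz": 0.452, "fingers": 1},
  {"x": -0.98, "y": 0.061, "wz": 0.452, "fingers": 1},
  {"x": -0.98, "y": 0.061, "wz": 0.452, "fingers": 1},
])

```text
invalid input at $.rows[0]: expected keys x, y, z, wx, wy, wz, fingers
```

Request:
arm_command([
  {"x": -0.98, "y": 0.434, "wz": 0.493, "fingers": 1},
  {"x": -0.98, "y": 0.434, "wz": 0.493, "fingers": 1},
  {"x": -0.98, "y": 0.434, "wz": 0.493, "fingers": 1},
  {"x": -0.98, "y": 0.434, "wz": 0.493, "fingers": 1},
])

```text
invalid input at $.rows[0]: expected keys x, y, z, wx, wy, wz, fingers
```

Request:
arm_command([
  {"x": -0.79, "y": 0.82, "wz": 0.525, "fingers": 1},
  {"x": -0.79, "y": 0.82, "wz": 0.525, "fingers": 1},
  {"x": -0.79, "y": 0.82, "wz": 0.525, "fingers": 1},
  {"x": -0.79, "y": 0.82, "wz": 0.525, "fingers": 1},
  {"x": -0.79, "y": 0.82, "wz": 0.525, "fingers": 1},
])

```text
invalid input at $.rows[0]: expected keys x, y, z, wx, wy, wz, fingers
```

```bash
python3 - <<'E'
from m import *
steps([((616,226,150),rot(-20)),((616,226,106),rot(-20))])
E
```

```text
at [229.4 553.8 221.9] t 0.1 gap 88.3
s [-0.98, -0.314, 0.146] w [-0.0, 0.0, 0.474] rows>=3.0 -> [324. 474. 204.]
s [-0.98, 0.061, 0.14] w [-0.0, 0.001, 0.452] rows>=2.9 -> [413. 398. 188.]
s [-0.98, 0.434, 0.151] w [-0.001, 0.0, 0.493] rows>=3.1 -> [512. 315. 169.]
s [-0.791, 0.822, 0.162] w [-0.001, 0.001, 0.525] rows>=3.3 -> [616. 226. 150.]
s [-0.0, 0.0, 0.367] w [0.0, -0.0, 0.0] rows>=1.1 -> [616. 226. 106.]
```

All seven keys have to be present in each row.

Request:
arm_command([
  {"x": -0.98, "y": -0.314, "z": 0, "wx": 0, "wy": 0, "wz": 0.474, "fingers": 1},
  {"x": -0.98, "y": -0.314, "z": 0, "wx": 0, "wy": 0, "wz": 0.474, "fingers": 1},
  {"x": -0.98, "y": -0.314, "z": 0, "wx": 0, "wy": 0, "wz": 0.474, "fingers": 1},
  {"x": -0.98, "y": -0.314, "z": 0, "wx": 0, "wy": 0, "wz": 0.474, "fingers": 1},
  {"x": -0.98, "y": -0.314, "z": 0, "wx": 0, "wy": 0, "wz": 0.474, "fingers": 1},
])

```text
time_s: 0.52
position: [325.2, 473.1, 222.3]
ee_rot: [[-0.719, 0.695, -0.001], [0.695, 0.719, -0.001], [-0.0, -0.001, -1.0]]
ft_force: [-0.8, -0.4, 0.4]
finger_gap: 88.2
finger_force: 0.0
```

Request:
arm_command([
  {"x": -0.98, "y": 0.061, "z": 0, "wx": 0, "wy": 0, "wz": 0.452, "fingers": 1},
  {"x": -0.98, "y": 0.061, "z": 0, "wx": 0, "wy": 0, "wz": 0.452, "fingers": 1},
  {"x": -0.98, "y": 0.061, "z": 0, "wx": 0, "wy": 0, "wz": 0.452, "fingers": 1},
  {"x": -0.98, "y": 0.061, "z": 0, "wx": 0, "wy": 0, "wz": 0.452, "fingers": 1},
  {"x": -0.98, "y": 0.061, "z": 0, "wx": 0, "wy": 0, "wz": 0.452, "fingers": 1},
])

```text
time_s: 0.93
position: [413.9, 398.3, 222.4]
ee_rot: [[-0.436, 0.9, -0.001], [0.9, 0.436, 0.0], [0.001, -0.001, -1.0]]
ft_force: [-0.4, 0.2, -0.2]
finger_gap: 87.9
finger_force: 0.0
```

Request:
arm_command([
  {"x": -0.98, "y": 0.434, "z": 0, "wx": 0, "wy": 0, "wz": 0.493, "fingers": 1},
  {"x": -0.98, "y": 0.434, "z": 0, "wx": 0, "wy": 0, "wz": 0.493, "fingers": 1},
  {"x": -0.98, "y": 0.434, "z": 0, "wx": 0, "wy": 0, "wz": 0.493, "fingers": 1},
  {"x": -0.98, "y": 0.434, "z": 0, "wx": 0, "wy": 0, "wz": 0.493, "fingers": 1},
  {"x": -0.98, "y": 0.434, "z": 0, "wx": 0, "wy": 0, "wz": 0.493, "fingers": 1},
])

```text
time_s: 1.35
position: [512.2, 315.5, 222.3]
ee_rot: [[-0.064, 0.998, -0.001], [0.998, 0.064, 0.0], [0.0, -0.001, -1.0]]
ft_force: [-0.3, 0.4, -0.7]
finger_gap: 88.2
finger_force: 0.0
```

Request:
arm_command([
  {"x": -0.79, "y": 0.82, "z": 0, "wx": 0, "wy": 0, "wz": 0.525, "fingers": 1},
  {"x": -0.79, "y": 0.82, "z": 0, "wx": 0, "wy": 0, "wz": 0.525, "fingers": 1},
  {"x": -0.79, "y": 0.82, "z": 0, "wx": 0, "wy": 0, "wz": 0.525, "fingers": 1},
  {"x": -0.79, "y": 0.82, "z": 0, "wx": 0, "wy": 0, "wz": 0.525, "fingers": 1},
  {"x": -0.79, "y": 0.82, "z": 0, "wx": 0, "wy": 0, "wz": 0.525, "fingers": 1},
  {"x": -0.79, "y": 0.82, "z": 0, "wx": 0, "wy": 0, "wz": 0.525, "fingers": 1},
])

```text
time_s: 1.85
position: [614.5, 228.7, 222.2]
ee_rot: [[0.338, 0.941, -0.002], [0.941, -0.338, 0.001], [0.0, -0.002, -1.0]]
ft_force: [-1.6, 0.2, 0.5]
finger_gap: 87.9
finger_force: 0.0
```

```bash
python3 - <<'E'
from m import *
steps([((616,226,150),rot(-20)),((616,226,106),rot(-20))])
E
```

```text
at [614.5 228.7 222.2] t 1.85 gap 87.9
s [-0.017, 0.021, 0.601] w [-0.003, -0.0, 0.006] rows>=1.7 -> [616. 226. 150.]
s [-0.0, -0.0, 0.367] w [0.0, -0.0, -0.0] rows>=1.1 -> [616. 226. 106.]
```

Request:
arm_command([
  {"x": -0.017, "y": 0.021, "z": 0.3, "wx": 0, "wy": 0, "wz": 0.006, "fingers": 1},
  {"x": -0.017, "y": 0.021, "z": 0.55, "wx": 0, "wy": 0, "wz": 0.006, "fingers": 1},
  {"x": -0.017, "y": 0.021, "z": 0.7, "wx": 0, "wy": 0, "wz": 0.006, "fingers": 1},
  {"x": -0.017, "y": 0.021, "z": 0.8, "wx": 0, "wy": 0, "wz": 0.006, "fingers": 1},
  {"x": -0.017, "y": 0.021, "z": 0.9, "wx": 0, "wy": 0, "wz": 0.006, "fingers": 1},
  {"x": -0.017, "y": 0.021, "z": 0.965, "wx": 0, "wy": 0, "wz": 0.006, "fingers": 1},
  {"x": -0.017, "y": 0.021, "z": 0.965, "wx": 0, "wy": 0, "wz": 0.006, "fingers": 0.5},
  {"x": -0.017, "y": 0.021, "z": 0.965, "wx": 0, "wy": 0, "wz": 0.006, "fingers": 0.2},
], newtons=40)

```text
time_s: 2.52
position: [617.8, 224.6, 107.3]
ee_rot: [[0.345, 0.939, 0.0], [0.939, -0.345, 0.0], [0.0, 0.0, -1.0]]
ft_force: [0.1, -0.6, -0.4]
finger_gap: 78.1
finger_force: 0.0
```

Request:
arm_command([
  {"x": 0, "y": 0, "z": 0, "wx": 0, "wy": 0, "wz": 0, "fingers": -0.2},
  {"x": 0, "y": 0, "z": 0, "wx": 0, "wy": 0, "wz": 0, "fingers": -0.5},
  {"x": 0, "y": 0, "z": 0, "wx": 0, "wy": 0, "wz": 0, "fingers": -1},
  {"x": 0, "y": 0, "z": 0, "wx": 0, "wy": 0, "wz": 0, "fingers": -1},
  {"x": 0, "y": 0, "z": 0, "wx": 0, "wy": 0, "wz": 0, "fingers": -1},
  {"x": 0, "y": 0, "z": 0, "wx": 0, "wy": 0, "wz": 0, "fingers": -1},
  {"x": 0, "y": 0, "z": 0, "wx": 0, "wy": 0, "wz": 0, "fingers": -1},
  {"x": 0, "y": 0, "z": 0, "wx": 0, "wy": 0, "wz": 0, "fingers": -1},
], newtons=40)

```text
time_s: 3.18
position: [617.8, 223.9, 106.8]
ee_rot: [[0.346, 0.938, -0.0], [0.938, -0.346, -0.0], [-0.0, -0.0, -1.0]]
ft_force: [0.1, 0.8, -0.3]
finger_gap: 24.8
finger_force: 0.0
```

Request:
arm_command([
  {"x": 0, "y": 0, "z": 0, "wx": 0, "wy": 0, "wz": 0, "fingers": -1},
  {"x": 0, "y": 0, "z": 0, "wx": 0, "wy": 0, "wz": 0, "fingers": -1},
  {"x": 0, "y": 0, "z": 0, "wx": 0, "wy": 0, "wz": 0, "fingers": -1},
  {"x": 0, "y": 0, "z": 0, "wx": 0, "wy": 0, "wz": 0, "fingers": -1},
  {"x": 0, "y": 0, "z": 0, "wx": 0, "wy": 0, "wz": 0, "fingers": -1},
])

```text
time_s: 3.6
position: [617.6, 224.0, 106.8]
ee_rot: [[0.346, 0.938, -0.0], [0.938, -0.346, -0.0], [-0.0, -0.0, -1.0]]
ft_force: [-1.0, -0.3, 0.6]
finger_gap: 8.4
finger_force: 40.0
```

Request:
arm_command([
  {"x": 0, "y": 0, "z": -0.02, "wx": 0, "wy": 0, "wz": 0, "fingers": -1},
  {"x": 0, "y": 0, "z": -0.06, "wx": 0, "wy": 0, "wz": 0, "fingers": -1},
  {"x": 0, "y": 0, "z": -0.12, "wx": 0, "wy": 0, "wz": 0, "fingers": -1},
  {"x": 0, "y": 0, "z": -0.2, "wx": 0, "wy": 0, "wz": 0, "fingers": -1},
  {"x": 0, "y": 0, "z": -0.28, "wx": 0, "wy": 0, "wz": 0, "fingers": -1},
  {"x": 0, "y": 0, "z": -0.36, "wx": 0, "wy": 0, "wz": 0, "fingers": -1},
  {"x": 0, "y": 0, "z": -0.4, "wx": 0, "wy": 0, "wz": 0, "fingers": -1},
  {"x": 0, "y": 0, "z": -0.42, "wx": 0, "wy": 0, "wz": 0, "fingers": -1},
])

```text
time_s: 4.27
position: [618.7, 224.2, 159.0]
ee_rot: [[0.346, 0.938, 0.003], [0.938, -0.346, 0.001], [0.001, 0.002, -1.0]]
ft_force: [1.4, 0.8, -5.0]
finger_gap: 8.9
finger_force: 40.0
```

```bash
python3 - <<'E'
from m import *
d=get_image("side");cv2.imwrite("pics/side1.png",cv2.resize(d["frame"][150:330,220:440,::-1],None,fx=3,fy=3))
o=get_obs();print(o["ft_force"],o["torque"],o["finger_gap"])
E
```

```text
[ 0.24261414 -0.49333683 -5.09185539] [-0.03627671  0.05602308 -0.04061255] 8.935627010615772
```

View pics/side1.png

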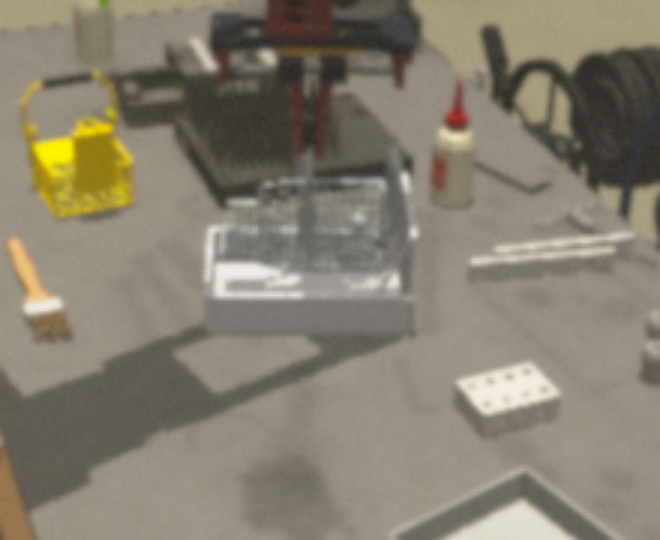

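Request:
arm_command([
  {"x": 0, "y": 0, "z": -0.06, "wx": 0, "wy": 0, "wz": 0, "fingers": -1},
  {"x": 0, "y": 0, "z": -0.14, "wx": 0, "wy": 0, "wz": 0, "fingers": -1},
  {"x": 0, "y": 0, "z": -0.22, "wx": 0, "wy": 0, "wz": 0, "fingers": -1},
  {"x": 0, "y": 0, "z": -0.3, "wx": 0, "wy": 0, "wz": 0, "fingers": -1},
  {"x": 0, "y": 0, "z": -0.34, "wx": 0, "wy": 0, "wz": 0, "fingers": -1},
  {"x": 0, "y": 0, "z": -0.36, "wx": 0, "wy": 0, "wz": 0, "fingers": -1},
  {"x": 0, "y": 0, "z": -0.36, "wx": 0, "wy": 0, "wz": 0, "fingers": -1},
])

```text
time_s: 4.9
position: [618.3, 224.1, 201.5]
ee_rot: [[0.346, 0.938, 0.002], [0.938, -0.346, 0.0], [0.001, 0.001, -1.0]]
ft_force: [-0.0, -0.1, -5.8]
finger_gap: 8.9
finger_force: 40.0
```

```bash
python3 - <<'E'
from m import *
steps([((560,145,205),rot(-13)),((500,65,205),rot(-5)),((455,0,205),rot(0)),((455,0,104),rot(0))])
E
```

```text
at [618.3 224.1 201.5] t 4.9 gap 8.9
s [-0.786, -0.227, -0.03] w [0.002, -0.001, -0.161] rows>=2.4 -> [560. 145. 205.]
s [-0.762, -0.338, -0.0] w [-0.0, 0.0, -0.178] rows>=2.4 -> [500.  65. 205.]
s [-0.573, -0.326, -0.0] w [-0.0, 0.0, -0.111] rows>=1.9 -> [455.  -0. 205.]
s [0.0, 0.0, 0.841] w [-0.0, 0.0, -0.0] rows>=2.4 -> [455.  -0. 104.]
```

Request:
arm_command([
  {"x": -0.024, "y": -0.007, "z": 0, "wx": 0, "wy": 0, "wz": -0.005, "fingers": -1},
  {"x": -0.079, "y": -0.023, "z": 0, "wx": 0, "wy": 0, "wz": -0.016, "fingers": -1},
  {"x": -0.173, "y": -0.05, "z": 0, "wx": 0, "wy": 0, "wz": -0.035, "fingers": -1},
  {"x": -0.283, "y": -0.082, "z": 0, "wx": 0, "wy": 0, "wz": -0.058, "fingers": -1},
  {"x": -0.41, "y": -0.118, "z": 0, "wx": 0, "wy": 0, "wz": -0.084, "fingers": -1},
  {"x": -0.535, "y": -0.154, "z": 0, "wx": 0, "wy": 0, "wz": -0.11, "fingers": -1},
  {"x": -0.66, "y": -0.19, "z": 0, "wx": 0, "wy": 0, "wz": -0.135, "fingers": -1},
  {"x": -0.786, "y": -0.227, "z": 0, "wx": 0, "wy": 0, "wz": -0.161, "fingers": -1},
])

```text
time_s: 5.57
position: [558.1, 143.8, 199.8]
ee_rot: [[0.224, 0.975, -0.002], [0.975, -0.224, -0.001], [-0.001, -0.001, -1.0]]
ft_force: [0.4, -0.5, -5.3]
finger_gap: 9.0
finger_force: 40.0
```

Request:
arm_command([
  {"x": -0.095, "y": -0.042, "z": 0, "wx": 0, "wy": 0, "wz": -0.022, "fingers": -1},
  {"x": -0.19, "y": -0.084, "z": 0, "wx": 0, "wy": 0, "wz": -0.044, "fingers": -1},
  {"x": -0.286, "y": -0.127, "z": 0, "wx": 0, "wy": 0, "wz": -0.067, "fingers": -1},
  {"x": -0.381, "y": -0.169, "z": 0, "wx": 0, "wy": 0, "wz": -0.089, "fingers": -1},
  {"x": -0.476, "y": -0.211, "z": 0, "wx": 0, "wy": 0, "wz": -0.111, "fingers": -1},
  {"x": -0.571, "y": -0.253, "z": 0, "wx": 0, "wy": 0, "wz": -0.133, "fingers": -1},
  {"x": -0.667, "y": -0.296, "z": 0, "wx": 0, "wy": 0, "wz": -0.156, "fingers": -1},
  {"x": -0.762, "y": -0.338, "z": 0, "wx": 0, "wy": 0, "wz": -0.178, "fingers": -1},
])

```text
time_s: 6.23
position: [498.1, 64.1, 200.1]
ee_rot: [[0.086, 0.996, -0.001], [0.996, -0.086, -0.0], [-0.0, -0.001, -1.0]]
ft_force: [0.3, -0.2, -6.0]
finger_gap: 8.7
finger_force: 40.0
```

Request:
arm_command([
  {"x": -0.097, "y": -0.055, "z": 0, "wx": 0, "wy": 0, "wz": -0.019, "fingers": -1},
  {"x": -0.195, "y": -0.111, "z": 0, "wx": 0, "wy": 0, "wz": -0.038, "fingers": -1},
  {"x": -0.292, "y": -0.166, "z": 0, "wx": 0, "wy": 0, "wz": -0.057, "fingers": -1},
  {"x": -0.384, "y": -0.218, "z": 0, "wx": 0, "wy": 0, "wz": -0.074, "fingers": -1},
  {"x": -0.464, "y": -0.264, "z": 0, "wx": 0, "wy": 0, "wz": -0.09, "fingers": -1},
  {"x": -0.521, "y": -0.297, "z": 0, "wx": 0, "wy": 0, "wz": -0.101, "fingers": -1},
  {"x": -0.556, "y": -0.316, "z": 0, "wx": 0, "wy": 0, "wz": -0.108, "fingers": -1},
  {"x": -0.573, "y": -0.326, "z": 0, "wx": 0, "wy": 0, "wz": -0.111, "fingers": -1},
])

```text
time_s: 6.9
position: [453.8, -0.6, 200.4]
ee_rot: [[0.0, 1.0, -0.0], [1.0, -0.0, -0.0], [-0.0, -0.0, -1.0]]
ft_force: [0.5, -0.1, -5.5]
finger_gap: 8.8
finger_force: 40.0
```

```bash
python3 - <<'E'
from m import *
d=get_image("side");cv2.imwrite("pics/side2.png",cv2.resize(d["frame"][150:400,130:400,::-1],None,fx=2.4,fy=2.4))
o=get_obs();print(o["ft_force"],o["torque"],o["finger_gap"])
steps([((455,0,110),rot(0)),((455,0,102.5),rot(0))])
E
```

```text
[ 0.21240977 -0.03190224 -5.37526144] [-0.16940485  0.09535902  0.00342093] 8.928395539975467
at [453.9  -0.6 200.4] t 6.95 gap 8.9
s [0.005, 0.009, 0.753] w [-0.0, 0.0, -0.0] rows>=2.2 -> [455.  -0. 110.]
s [0.0, 0.0, 0.063] w [-0.0, 0.0, -0.0] rows>=0.2 -> [455.  -0. 102.]
```

View pics/side2.png

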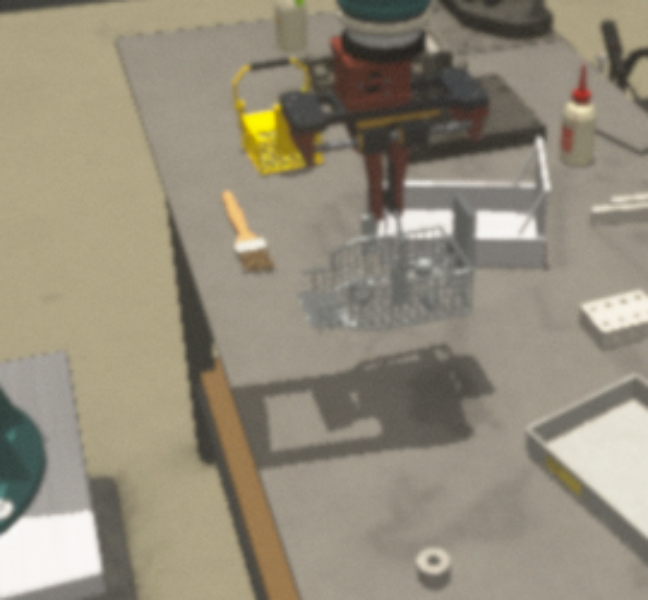

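The basket hangs roughly level at about (390,285) in the crop, over bare bench with balls visible in it. I'll lower it.

Request:
arm_command([
  {"x": 0, "y": 0, "z": 0.06, "wx": 0, "wy": 0, "wz": 0, "fingers": -1},
  {"x": 0, "y": 0, "z": 0.18, "wx": 0, "wy": 0, "wz": 0, "fingers": -1},
  {"x": 0, "y": 0, "z": 0.32, "wx": 0, "wy": 0, "wz": 0, "fingers": -1},
  {"x": 0, "y": 0, "z": 0.46, "wx": 0, "wy": 0, "wz": 0, "fingers": -1},
  {"x": 0, "y": 0, "z": 0.58, "wx": 0, "wy": 0, "wz": 0, "fingers": -1},
  {"x": 0, "y": 0, "z": 0.66, "wx": 0, "wy": 0, "wz": 0, "fingers": -1},
  {"x": 0, "y": 0, "z": 0.72, "wx": 0, "wy": 0, "wz": 0, "fingers": -1},
  {"x": 0, "y": 0, "z": 0.75, "wx": 0, "wy": 0, "wz": 0, "fingers": -1},
])

```text
time_s: 7.62
position: [454.2, 0.3, 109.2]
ee_rot: [[-0.0, 1.0, -0.001], [1.0, 0.0, 0.0], [0.0, -0.001, -1.0]]
ft_force: [-0.5, -0.4, -5.1]
finger_gap: 8.9
finger_force: 40.0
```

Request:
arm_command([
  {"x": 0, "y": 0, "z": 0.02, "wx": 0, "wy": 0, "wz": 0, "fingers": -1},
  {"x": 0, "y": 0, "z": 0.03, "wx": 0, "wy": 0, "wz": 0, "fingers": -1},
  {"x": 0, "y": 0, "z": 0.04, "wx": 0, "wy": 0, "wz": 0, "fingers": -1},
  {"x": 0, "y": 0, "z": 0.05, "wx": 0, "wy": 0, "wz": 0, "fingers": -1},
  {"x": 0, "y": 0, "z": 0.055, "wx": 0, "wy": 0, "wz": 0, "fingers": -1},
  {"x": 0, "y": 0, "z": 0.055, "wx": 0, "wy": 0, "wz": 0, "fingers": -1},
])

```text
time_s: 8.12
position: [454.7, -0.2, 104.1]
ee_rot: [[0.0, 1.0, 0.0], [1.0, -0.0, -0.0], [-0.0, 0.0, -1.0]]
ft_force: [-0.2, 0.3, -6.6]
finger_gap: 9.1
finger_force: 40.0
```

Request:
arm_command([
  {"x": 0, "y": 0, "z": 0.008, "wx": 0, "wy": 0, "wz": 0, "fingers": -1},
  {"x": 0, "y": 0, "z": 0.015, "wx": 0, "wy": 0, "wz": 0, "fingers": -1},
  {"x": 0, "y": 0, "z": 0.015, "wx": 0, "wy": 0, "wz": 0, "fingers": -1},
])

```text
time_s: 8.37
position: [455.1, -0.2, 102.7]
ee_rot: [[0.0, 1.0, 0.001], [1.0, -0.0, -0.0], [-0.0, 0.001, -1.0]]
ft_force: [-0.9, 0.9, 2.1]
finger_gap: 8.7
finger_force: 40.0
```

Request:
arm_command([
  {"x": 0, "y": 0, "z": 0.008, "wx": 0, "wy": 0, "wz": 0, "fingers": -1},
  {"x": 0, "y": 0, "z": 0.012, "wx": 0, "wy": 0, "wz": 0, "fingers": -1},
  {"x": 0, "y": 0, "z": 0.012, "wx": 0, "wy": 0, "wz": 0, "fingers": -1},
])

```text
time_s: 8.62
position: [456.5, -0.2, 102.5]
ee_rot: [[0.0, 1.0, 0.004], [1.0, -0.0, -0.0], [-0.0, 0.004, -1.0]]
ft_force: [-3.1, 1.0, 14.6]
finger_gap: 9.3
finger_force: 40.0
```

Request:
arm_command([
  {"x": 0, "y": 0, "z": -0.01, "wx": 0, "wy": 0, "wz": 0, "fingers": -1},
  {"x": 0, "y": 0, "z": -0.01, "wx": 0, "wy": 0, "wz": 0, "fingers": 0.2},
  {"x": 0, "y": 0, "z": -0.01, "wx": 0, "wy": 0, "wz": 0, "fingers": 0.2},
  {"x": 0, "y": 0, "z": -0.01, "wx": 0, "wy": 0, "wz": 0, "fingers": 0.2},
  {"x": 0, "y": 0, "z": -0.01, "wx": 0, "wy": 0, "wz": 0, "fingers": 0.2},
  {"x": 0, "y": 0, "z": -0.01, "wx": 0, "wy": 0, "wz": 0, "fingers": 0.2},
  {"x": 0, "y": 0, "z": -0.01, "wx": 0, "wy": 0, "wz": 0, "fingers": 0.2},
  {"x": 0, "y": 0, "z": -0.01, "wx": 0, "wy": 0, "wz": 0, "fingers": 0.2},
])

```text
time_s: 9.28
position: [454.5, -0.2, 101.7]
ee_rot: [[0.0, 1.0, -0.0], [1.0, -0.0, -0.0], [-0.0, -0.0, -1.0]]
ft_force: [0.7, -0.2, -0.0]
finger_gap: 50.9
finger_force: 0.0
```

Request:
arm_command([
  {"x": 0, "y": 0, "z": 0, "wx": 0, "wy": 0, "wz": 0, "fingers": 0.2},
  {"x": 0, "y": 0, "z": -0.1, "wx": 0, "wy": 0, "wz": 0, "fingers": 0.2},
  {"x": 0, "y": 0, "z": -0.3, "wx": 0, "wy": 0, "wz": 0, "fingers": 0.2},
  {"x": 0, "y": 0, "z": -0.6, "wx": 0, "wy": 0, "wz": 0, "fingers": 0.2},
  {"x": 0, "y": 0, "z": -0.9, "wx": 0, "wy": 0, "wz": 0, "fingers": 0.2},
  {"x": 0, "y": 0, "z": -0.9, "wx": 0, "wy": 0, "wz": 0, "fingers": 0.2},
])

```text
time_s: 9.78
position: [458.7, -0.7, 215.8]
ee_rot: [[0.0, 1.0, 0.011], [1.0, -0.0, -0.002], [-0.002, 0.011, -1.0]]
ft_force: [1.1, -0.6, -0.8]
finger_gap: 52.3
finger_force: 0.0
```

Request:
arm_command([
  {"x": 0, "y": -0.9, "z": 0, "wx": 0, "wy": 0, "wz": 0, "fingers": 0.2},
  {"x": 0, "y": -0.9, "z": 0, "wx": 0, "wy": 0, "wz": 0, "fingers": 0.2},
  {"x": 0, "y": -0.9, "z": 0, "wx": 0, "wy": 0, "wz": 0, "fingers": 0.2},
  {"x": 0, "y": -0.9, "z": 0, "wx": 0, "wy": 0, "wz": 0, "fingers": 0.2},
])

```text
time_s: 10.12
position: [339.9, 0.8, 208.5]
ee_rot: [[0.0, 1.0, -0.006], [1.0, -0.0, 0.001], [0.001, -0.006, -1.0]]
ft_force: [0.1, 0.4, 0.4]
finger_gap: 52.7
finger_force: 0.0
```

```bash
python3 - <<'E'
from m import *
d=get_image("top");np.savez("top1.npz",**d);f=d["frame"][:,:,::-1];cv2.imwrite("pics/top1.png",cv2.resize(f[195:360,260:460],None,fx=3.5,fy=3.5))
C=cloud(d);R=C[195:360,260:460];x,y,z=R[...,0],R[...,1],R[...,2]
for n,s in(("plate",(z>85)&(z<108)&(abs(x-537)<30)&(abs(y)<40)),("bail",(z>112)&(z<135)&(abs(x-455)<40)&(abs(y)<60))):
    p=R[s];print(n,len(p),p.mean(0).round(1) if len(p) else'',cv2.minAreaRect(p[:,:2].astype(np.float32)) if len(p) else '',p[:,2].max() if len(p) else '')
print(get_obs()["position"])
E
```

```text
plate 104 [533.8   2.8  97.9] ((534.9879150390625, 2.1915283203125), (10.446613311767578, 42.781410217285156), 0.7213316559791565) 104.11072343639933
bail 150 [455.2   3.2 122.7] ((455.7476501464844, 1.3530006408691406), (9.526086807250977, 87.88737487792969), 1.755944848060608) 129.64811015132545
[3.43551937e+02 2.95644180e-01 2.09259115e+02]
```

View pics/top1.png

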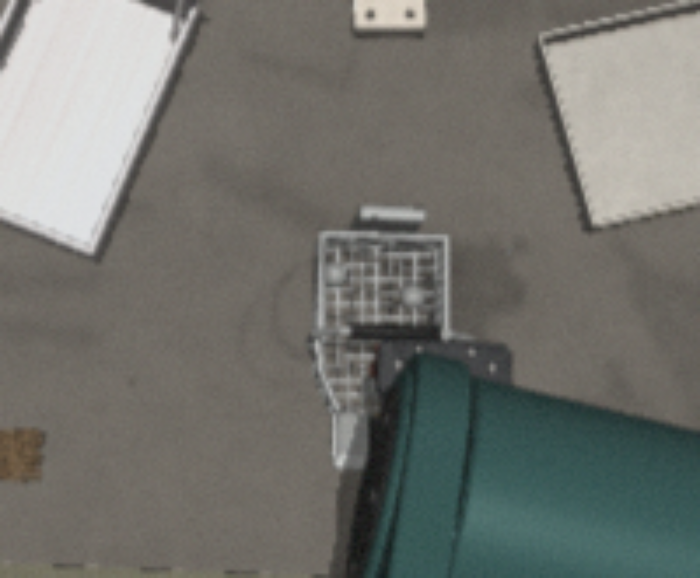

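In the crop, the basket stands on the bare bench with its plate at (392,215) and the bail upright at (395,330). Two balls are visible at (335,275) and (412,297), and the third is hidden under the arm. The wrist carried no load after release. Next I'll move to the handle.

```bash
python3 - <<'E'
from m import *
steps([((440,1,209),rot(0.7)),((535,2,180),rot(0.7)),((535,2,67),rot(0.7))])
E
```

```text
at [3.436e+02 3.000e-01 2.093e+02] t 10.17 gap 52.7
s [0.006, 0.804, 0.001] w [-0.002, -0.0, -0.016] rows>=2.3 -> [440.   1. 209.]
s [-0.001, 0.791, 0.242] w [-0.0, -0.0, -0.0] rows>=2.4 -> [535.   2. 180.]
s [-0.0, 0.0, 0.941] w [-0.0, -0.0, -0.0] rows>=2.7 -> [535.   2.  67.]
```

Request:
arm_command([
  {"x": 0.006, "y": 0.3, "z": 0, "wx": 0, "wy": 0, "wz": -0.016, "fingers": 0.2},
  {"x": 0.006, "y": 0.6, "z": 0, "wx": 0, "wy": 0, "wz": -0.016, "fingers": 0.2},
  {"x": 0.006, "y": 0.79, "z": 0, "wx": 0, "wy": 0, "wz": -0.016, "fingers": 0.2},
  {"x": 0.006, "y": 0.79, "z": 0, "wx": 0, "wy": 0, "wz": -0.016, "fingers": 0.2},
])

```text
time_s: 10.5
position: [448.4, -0.0, 210.3]
ee_rot: [[-0.012, 1.0, 0.006], [1.0, 0.012, -0.001], [-0.001, 0.006, -1.0]]
ft_force: [1.5, -1.0, 0.7]
finger_gap: 52.7
finger_force: 0.0
```

Request:
arm_command([
  {"x": 0, "y": 0.3, "z": 0, "wx": 0, "wy": 0, "wz": 0, "fingers": 0.2},
  {"x": 0, "y": 0.55, "z": 0.1, "wx": 0, "wy": 0, "wz": 0, "fingers": 0.2},
  {"x": 0, "y": 0.7, "z": 0.2, "wx": 0, "wy": 0, "wz": 0, "fingers": 0.2},
  {"x": 0, "y": 0.78, "z": 0.24, "wx": 0, "wy": 0, "wz": 0, "fingers": 0.2},
  {"x": 0, "y": 0.78, "z": 0.24, "wx": 0, "wy": 0, "wz": 0, "fingers": 0.2},
  {"x": 0, "y": 0.78, "z": 0.24, "wx": 0, "wy": 0, "wz": 0, "fingers": 0.2},
])

```text
time_s: 11.0
position: [534.0, 1.9, 180.4]
ee_rot: [[-0.013, 1.0, -0.002], [1.0, 0.013, 0.0], [0.0, -0.002, -1.0]]
ft_force: [0.5, 0.0, 0.8]
finger_gap: 52.8
finger_force: 0.0
```

```bash
python3 - <<'E'
from m import *
steps([((535,2,67),rot(0.7))])
E
```

```text
at [534.    1.9 180.4] t 11.0 gap 52.8
s [0.001, 0.011, 0.945] w [-0.003, -0.0, 0.001] rows>=2.7 -> [535.   2.  67.]
```

Request:
arm_command([
  {"x": 0, "y": 0.008, "z": 0.2, "wx": 0, "wy": 0, "wz": 0, "fingers": 0.2},
  {"x": 0, "y": 0.008, "z": 0.4, "wx": 0, "wy": 0, "wz": 0, "fingers": 0.2},
  {"x": 0, "y": 0.008, "z": 0.55, "wx": 0, "wy": 0, "wz": 0, "fingers": 0.2},
  {"x": 0, "y": 0.008, "z": 0.7, "wx": 0, "wy": 0, "wz": 0, "fingers": 0.2},
  {"x": 0, "y": 0.008, "z": 0.82, "wx": 0, "wy": 0, "wz": 0, "fingers": 0.2},
  {"x": 0, "y": 0.008, "z": 0.9, "wx": 0, "wy": 0, "wz": 0, "fingers": 0.2},
  {"x": 0, "y": 0.008, "z": 0.945, "wx": 0, "wy": 0, "wz": 0, "fingers": 0.2},
  {"x": 0, "y": 0.008, "z": 0.945, "wx": 0, "wy": 0, "wz": 0, "fingers": 0},
], newtons=60)

```text
time_s: 11.67
position: [534.7, 1.8, 67.3]
ee_rot: [[-0.012, 1.0, -0.001], [1.0, 0.012, 0.0], [0.0, -0.001, -1.0]]
ft_force: [0.3, 0.3, 0.2]
finger_gap: 48.7
finger_force: 0.0
```

Request:
arm_command([
  {"x": 0, "y": 0, "z": 0, "wx": 0, "wy": 0, "wz": 0, "fingers": -0.4},
  {"x": 0, "y": 0, "z": 0, "wx": 0, "wy": 0, "wz": 0, "fingers": -0.6},
  {"x": 0, "y": 0, "z": 0, "wx": 0, "wy": 0, "wz": 0, "fingers": -1},
  {"x": 0, "y": 0, "z": 0, "wx": 0, "wy": 0, "wz": 0, "fingers": -1},
  {"x": 0, "y": 0, "z": 0, "wx": 0, "wy": 0, "wz": 0, "fingers": -1},
  {"x": 0, "y": 0, "z": 0, "wx": 0, "wy": 0, "wz": 0, "fingers": -1},
  {"x": 0, "y": 0, "z": 0, "wx": 0, "wy": 0, "wz": 0, "fingers": -1},
  {"x": 0, "y": 0, "z": 0, "wx": 0, "wy": 0, "wz": 0, "fingers": -1},
], newtons=60)

```text
time_s: 12.33
position: [535.3, 1.8, 67.9]
ee_rot: [[-0.012, 1.0, -0.001], [1.0, 0.012, -0.0], [-0.0, -0.001, -1.0]]
ft_force: [-3.4, 0.7, 6.7]
finger_gap: 9.3
finger_force: 60.0
```

Request:
arm_command([
  {"x": 0, "y": 0, "z": -0.02, "wx": 0, "wy": 0, "wz": 0, "fingers": -1},
  {"x": 0, "y": 0, "z": -0.06, "wx": 0, "wy": 0, "wz": 0, "fingers": -1},
  {"x": 0, "y": 0, "z": -0.12, "wx": 0, "wy": 0, "wz": 0, "fingers": -1},
  {"x": 0, "y": 0, "z": -0.2, "wx": 0, "wy": 0, "wz": 0, "fingers": -1},
  {"x": 0, "y": 0, "z": -0.28, "wx": 0, "wy": 0, "wz": 0, "fingers": -1},
  {"x": 0, "y": 0, "z": -0.34, "wx": 0, "wy": 0, "wz": 0, "fingers": -1},
  {"x": 0, "y": 0, "z": -0.38, "wx": 0, "wy": 0, "wz": 0, "fingers": -1},
  {"x": 0, "y": 0, "z": -0.4, "wx": 0, "wy": 0, "wz": 0, "fingers": -1},
])

```text
time_s: 13.0
position: [536.5, 1.7, 116.9]
ee_rot: [[-0.013, 1.0, 0.002], [1.0, 0.013, -0.0], [-0.0, 0.002, -1.0]]
ft_force: [0.1, -0.2, -5.7]
finger_gap: 10.0
finger_force: 60.0
```

```bash
python3 - <<'E'
from m import *
d=get_image("side");cv2.imwrite("pics/side3.png",cv2.resize(d["frame"][170:390,150:400,::-1],None,fx=2.6,fy=2.6))
o=get_obs();print(o["ft_force"],o["torque"],o["finger_gap"])
E
```

```text
[-0.02257168 -0.03445055 -5.0417459 ] [-0.04913034 -0.38400744  0.07966597] 9.726526595186366
```

View pics/side3.png

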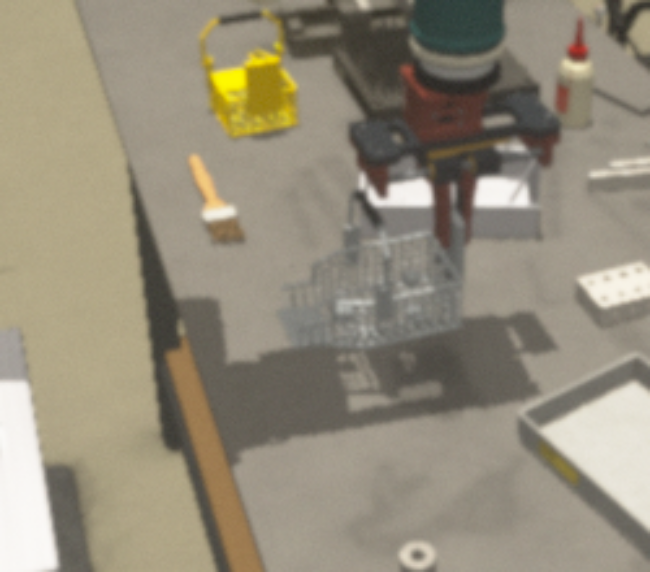

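The basket is held level by its plate at about (455,240) in the crop, with the balls in it and the bail up. Next I'll carry it to the tray.

```bash
python3 - <<'E'
from m import *
u=np.array([np.cos(np.radians(20)),-np.sin(np.radians(20)),0]);G=np.array([739,-267,205.])
T=lambda t:G+19*(np.sin(np.radians(t))*u-np.cos(np.radians(t))*np.array([0,0,1]))
steps([((536,2,187),rot(.7)),((587,-65,187),rot(-4.5)),((638,-133,187),rot(-10)),((688,-200,187),rot(-15)),(T(0),rot(-20)),(T(12),rot(-20,12)),(T(40),rot(-20,40))])
print(T(0),T(40),T(48))
E
```

```text
at [536.5   1.7 116.8] t 13.05 gap 9.7
s [0.002, -0.003, -0.585] w [0.002, 0.0, 0.0] rows>=1.7 -> [536.   2. 187.]
s [-0.563, 0.418, 0.001] w [0.0, 0.0, 0.116] rows>=2.0 -> [587. -65. 187.]
s [-0.532, 0.468, -0.0] w [0.0, 0.0, 0.122] rows>=2.0 -> [ 638. -133.  187.]
s [-0.477, 0.508, 0.0] w [0.0, 0.0, 0.111] rows>=2.0 -> [ 688. -200.  187.]
s [-0.43, 0.555, 0.009] w [0.0, 0.0, 0.111] rows>=2.0 -> [ 739. -267.  186.]
s [0.0, 0.032, -0.004] w [-0.266, 0.0, 0.0] rows>=1.7 -> [ 743. -268.  186.]
s [0.0, 0.075, -0.018] w [-0.623, 0.0, 0.0] rows>=3.9 -> [ 751. -271.  190.]
[ 739. -267.  186.] [ 750.4764327  -271.1770799   190.44515558] [ 752.26822646 -271.82923949  192.28651848]
```

Request:
arm_command([
  {"x": 0, "y": 0, "z": -0.03, "wx": 0, "wy": 0, "wz": 0, "fingers": -1},
  {"x": 0, "y": 0, "z": -0.1, "wx": 0, "wy": 0, "wz": 0, "fingers": -1},
  {"x": 0, "y": 0, "z": -0.2, "wx": 0, "wy": 0, "wz": 0, "fingers": -1},
  {"x": 0, "y": 0, "z": -0.31, "wx": 0, "wy": 0, "wz": 0, "fingers": -1},
  {"x": 0, "y": 0, "z": -0.42, "wx": 0, "wy": 0, "wz": 0, "fingers": -1},
  {"x": 0, "y": 0, "z": -0.51, "wx": 0, "wy": 0, "wz": 0, "fingers": -1},
  {"x": 0, "y": 0, "z": -0.57, "wx": 0, "wy": 0, "wz": 0, "fingers": -1},
  {"x": 0, "y": 0, "z": -0.59, "wx": 0, "wy": 0, "wz": 0, "fingers": -1},
])

```text
time_s: 13.72
position: [536.5, 1.7, 187.8]
ee_rot: [[-0.012, 1.0, 0.002], [1.0, 0.013, -0.0], [-0.0, 0.002, -1.0]]
ft_force: [1.7, -0.1, -5.0]
finger_gap: 9.6
finger_force: 60.0
```

Request:
arm_command([
  {"x": -0.017, "y": 0.012, "z": 0, "wx": 0, "wy": 0, "wz": 0.003, "fingers": -1},
  {"x": -0.056, "y": 0.042, "z": 0, "wx": 0, "wy": 0, "wz": 0.012, "fingers": -1},
  {"x": -0.124, "y": 0.092, "z": 0, "wx": 0, "wy": 0, "wz": 0.026, "fingers": -1},
  {"x": -0.203, "y": 0.15, "z": 0, "wx": 0, "wy": 0, "wz": 0.042, "fingers": -1},
  {"x": -0.293, "y": 0.217, "z": 0, "wx": 0, "wy": 0, "wz": 0.06, "fingers": -1},
  {"x": -0.383, "y": 0.284, "z": 0, "wx": 0, "wy": 0, "wz": 0.079, "fingers": -1},
  {"x": -0.473, "y": 0.351, "z": 0, "wx": 0, "wy": 0, "wz": 0.097, "fingers": -1},
  {"x": -0.563, "y": 0.418, "z": 0, "wx": 0, "wy": 0, "wz": 0.116, "fingers": -1},
])

```text
time_s: 14.38
position: [587.9, -66.8, 186.2]
ee_rot: [[0.081, 0.997, -0.0], [0.997, -0.081, -0.0], [-0.0, -0.0, -1.0]]
ft_force: [0.3, 0.0, -5.8]
finger_gap: 9.7
finger_force: 60.0
```

Request:
arm_command([
  {"x": -0.076, "y": 0.067, "z": 0, "wx": 0, "wy": 0, "wz": 0.017, "fingers": -1},
  {"x": -0.152, "y": 0.134, "z": 0, "wx": 0, "wy": 0, "wz": 0.035, "fingers": -1},
  {"x": -0.228, "y": 0.201, "z": 0, "wx": 0, "wy": 0, "wz": 0.052, "fingers": -1},
  {"x": -0.304, "y": 0.267, "z": 0, "wx": 0, "wy": 0, "wz": 0.07, "fingers": -1},
  {"x": -0.38, "y": 0.334, "z": 0, "wx": 0, "wy": 0, "wz": 0.087, "fingers": -1},
  {"x": -0.456, "y": 0.401, "z": 0, "wx": 0, "wy": 0, "wz": 0.105, "fingers": -1},
  {"x": -0.532, "y": 0.468, "z": 0, "wx": 0, "wy": 0, "wz": 0.122, "fingers": -1},
])

```text
time_s: 14.97
position: [638.5, -134.1, 186.4]
ee_rot: [[0.175, 0.985, -0.0], [0.985, -0.175, -0.0], [-0.0, -0.0, -1.0]]
ft_force: [0.5, 0.7, -5.8]
finger_gap: 9.1
finger_force: 60.0
```

Request:
arm_command([
  {"x": -0.068, "y": 0.073, "z": 0, "wx": 0, "wy": 0, "wz": 0.016, "fingers": -1},
  {"x": -0.136, "y": 0.145, "z": 0, "wx": 0, "wy": 0, "wz": 0.032, "fingers": -1},
  {"x": -0.204, "y": 0.218, "z": 0, "wx": 0, "wy": 0, "wz": 0.048, "fingers": -1},
  {"x": -0.273, "y": 0.29, "z": 0, "wx": 0, "wy": 0, "wz": 0.063, "fingers": -1},
  {"x": -0.341, "y": 0.363, "z": 0, "wx": 0, "wy": 0, "wz": 0.079, "fingers": -1},
  {"x": -0.409, "y": 0.435, "z": 0, "wx": 0, "wy": 0, "wz": 0.095, "fingers": -1},
  {"x": -0.477, "y": 0.508, "z": 0, "wx": 0, "wy": 0, "wz": 0.111, "fingers": -1},
])

```text
time_s: 15.55
position: [688.6, -201.1, 186.3]
ee_rot: [[0.26, 0.966, -0.0], [0.966, -0.26, -0.0], [-0.0, -0.0, -1.0]]
ft_force: [0.5, -0.7, -5.9]
finger_gap: 9.9
finger_force: 60.0
```

Request:
arm_command([
  {"x": -0.073, "y": 0.094, "z": 0, "wx": 0, "wy": 0, "wz": 0.019, "fingers": -1},
  {"x": -0.146, "y": 0.189, "z": 0, "wx": 0, "wy": 0, "wz": 0.038, "fingers": -1},
  {"x": -0.219, "y": 0.283, "z": 0, "wx": 0, "wy": 0, "wz": 0.057, "fingers": -1},
  {"x": -0.288, "y": 0.372, "z": 0, "wx": 0, "wy": 0, "wz": 0.074, "fingers": -1},
  {"x": -0.348, "y": 0.45, "z": 0, "wx": 0, "wy": 0, "wz": 0.09, "fingers": -1},
  {"x": -0.391, "y": 0.505, "z": 0, "wx": 0, "wy": 0, "wz": 0.101, "fingers": -1},
  {"x": -0.417, "y": 0.538, "z": 0, "wx": 0, "wy": 0, "wz": 0.108, "fingers": -1},
  {"x": -0.43, "y": 0.555, "z": 0, "wx": 0, "wy": 0, "wz": 0.111, "fingers": -1},
])

```text
time_s: 16.22
position: [739.2, -268.0, 186.0]
ee_rot: [[0.343, 0.939, -0.0], [0.939, -0.343, 0.0], [-0.0, -0.0, -1.0]]
ft_force: [-0.3, -0.2, -5.3]
finger_gap: 9.5
finger_force: 60.0
```

```bash
python3 - <<'E'
from m import *
d=get_image("side");cv2.imwrite("pics/side4.png",cv2.resize(d["frame"][150:400,270:550,::-1],None,fx=2.4,fy=2.4))
d=get_image("top");np.savez("top2.npz",**d)
C=cloud(d);T=C[170:275,400:525];p=T[(T[...,2]>15)&(T[...,2]<45)&(T[...,0]<700)&(T[...,1]<-100)];print(cv2.minAreaRect(p[:,:2].astype(np.float32)))
u=np.array([np.cos(np.radians(20)),-np.sin(np.radians(20)),0]);G=np.array([739,-267,205.])
T=lambda t:G+19*(np.sin(np.radians(t))*u-np.cos(np.radians(t))*np.array([0,0,1]))
steps([(T(15),rot(-20,15)),(T(40),rot(-20,40)),(T(48),rot(-20,48))])
o=get_obs();print(o["ft_force"],o["torque"],o["finger_gap"],o["joint_pos"])
E
```

```text
((0.0, 0.0), (0.0, 0.0), 0.0)
at [ 738.9 -267.4  186.2] t 16.32 gap 9.9
s [0.003, 0.041, -0.004] w [-0.334, -0.0, 0.0] rows>=2.1 -> [ 744. -269.  187.]
s [0.0, 0.067, -0.015] w [-0.556, -0.0, 0.0] rows>=3.5 -> [ 750. -271.  190.]
s [0.0, 0.022, -0.002] w [-0.177, -0.0, 0.0] rows>=1.1 -> [ 752. -272.  192.]
[-0.19578676  0.16887044 -4.75870419] [-0.18797813 -0.29433627 -0.02780919] 9.857920432637535 [-4.34962326e-01  6.58310549e-01  1.07869092e+00 -2.66124364e-05
  1.40508052e+00 -8.59781778e-02]
```

View pics/side4.png

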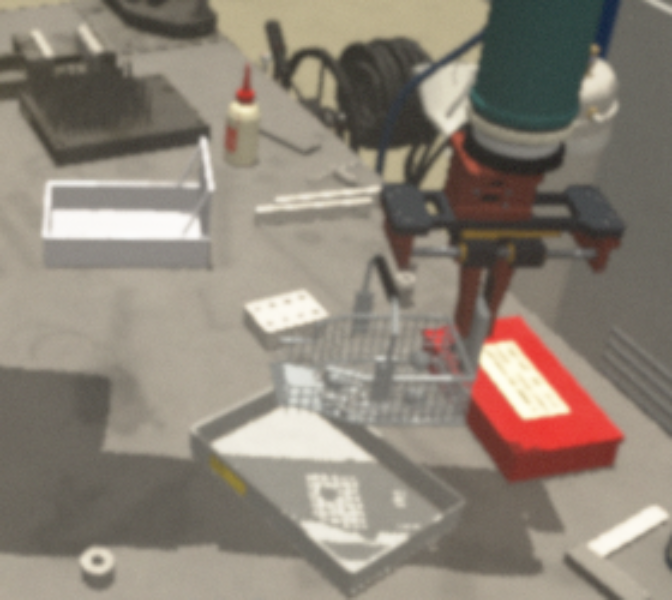

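The picture shows the level basket over the tray. The spout is at about (300,385), above the tray's interior, and the block and bushing are undisturbed. I'll tip it in stages.

Request:
arm_command([
  {"x": 0.003, "y": 0.005, "z": 0, "wx": -0.03, "wy": 0, "wz": 0, "fingers": -1},
  {"x": 0.003, "y": 0.01, "z": 0, "wx": -0.08, "wy": 0, "wz": 0, "fingers": -1},
  {"x": 0.003, "y": 0.016, "z": 0, "wx": -0.13, "wy": 0, "wz": 0, "fingers": -1},
  {"x": 0.003, "y": 0.022, "z": 0, "wx": -0.18, "wy": 0, "wz": 0, "fingers": -1},
  {"x": 0.003, "y": 0.028, "z": 0, "wx": -0.23, "wy": 0, "wz": 0, "fingers": -1},
  {"x": 0.003, "y": 0.034, "z": -0.002, "wx": -0.28, "wy": 0, "wz": 0, "fingers": -1},
  {"x": 0.003, "y": 0.041, "z": -0.004, "wx": -0.334, "wy": 0, "wz": 0, "fingers": -1},
])

```text
time_s: 16.9
position: [742.8, -267.5, 187.1]
ee_rot: [[0.341, 0.908, 0.244], [0.94, -0.329, -0.089], [0.0, 0.26, -0.966]]
ft_force: [1.2, 0.4, -5.4]
finger_gap: 9.8
finger_force: 60.0
```

Request:
arm_command([
  {"x": 0, "y": 0.008, "z": 0, "wx": -0.07, "wy": 0, "wz": 0, "fingers": -1},
  {"x": 0, "y": 0.017, "z": -0.002, "wx": -0.14, "wy": 0, "wz": 0, "fingers": -1},
  {"x": 0, "y": 0.025, "z": -0.004, "wx": -0.21, "wy": 0, "wz": 0, "fingers": -1},
  {"x": 0, "y": 0.034, "z": -0.006, "wx": -0.28, "wy": 0, "wz": 0, "fingers": -1},
  {"x": 0, "y": 0.042, "z": -0.008, "wx": -0.35, "wy": 0, "wz": 0, "fingers": -1},
  {"x": 0, "y": 0.05, "z": -0.01, "wx": -0.42, "wy": 0, "wz": 0, "fingers": -1},
  {"x": 0, "y": 0.059, "z": -0.012, "wx": -0.49, "wy": 0, "wz": 0, "fingers": -1},
  {"x": 0, "y": 0.067, "z": -0.015, "wx": -0.556, "wy": 0, "wz": 0, "fingers": -1},
])

```text
time_s: 17.57
position: [749.0, -269.7, 190.6]
ee_rot: [[0.341, 0.72, 0.605], [0.94, -0.261, -0.219], [-0.0, 0.643, -0.766]]
ft_force: [0.3, 1.9, -4.6]
finger_gap: 10.0
finger_force: 60.0
```

Request:
arm_command([
  {"x": 0, "y": 0, "z": 0, "wx": 0, "wy": 0, "wz": 0, "fingers": -1},
  {"x": 0, "y": 0, "z": 0, "wx": 0, "wy": 0, "wz": 0, "fingers": -1},
  {"x": 0, "y": 0.01, "z": 0, "wx": -0.06, "wy": 0, "wz": 0, "fingers": -1},
  {"x": 0, "y": 0.02, "z": 0, "wx": -0.12, "wy": 0, "wz": 0, "fingers": -1},
  {"x": 0, "y": 0.022, "z": -0.002, "wx": -0.177, "wy": 0, "wz": 0, "fingers": -1},
  {"x": 0, "y": 0.022, "z": -0.002, "wx": -0.177, "wy": 0, "wz": 0, "fingers": -1},
  {"x": 0, "y": 0.022, "z": -0.002, "wx": -0.177, "wy": 0, "wz": 0, "fingers": -1},
  {"x": 0, "y": 0.022, "z": -0.002, "wx": -0.177, "wy": 0, "wz": 0, "fingers": -1},
])

```text
time_s: 18.23
position: [750.5, -285.6, 204.3]
ee_rot: [[0.312, 0.641, 0.701], [0.949, -0.233, -0.21], [0.029, 0.731, -0.681]]
ft_force: [-0.2, 0.0, -5.1]
finger_gap: 9.5
finger_force: 60.0
```

```bash
python3 - <<'E'
from m import *
d=get_image("side");a=cv2.resize(d["frame"][190:400,290:530,::-1],None,fx=2.4,fy=2.4)
d=get_image("top");np.savez("top3.npz",**d);b=d["frame"][150:290,395:520,::-1];b=cv2.resize(b,None,fx=1.7,fy=1.7)
c=np.zeros((504,800,3),np.uint8);c[:,:576]=a;c[:b.shape[0],576:576+b.shape[1]]=b[:,:224];cv2.imwrite("pics/tip.png",c)
o=get_obs();print(o["position"],o["ee_rot"],o["ft_force"],o["finger_gap"])
E
```

```text
[ 750.43897726 -284.91495925  203.88266417] [[ 0.31228962  0.64201161  0.7002116 ]
 [ 0.9495389  -0.23358396 -0.20931891]
 [ 0.02917303  0.73024628 -0.68256085]] [-0.33384024 -0.30796435 -4.75241021] 9.934880365018772
```

View pics/tip.png

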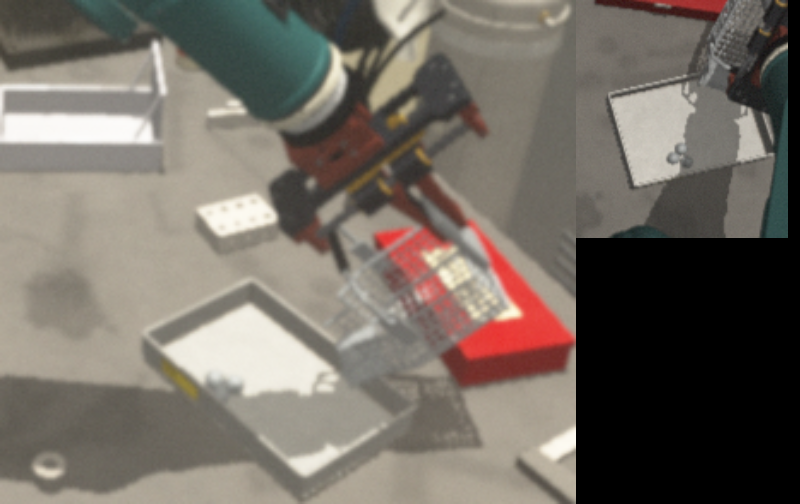

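The picture shows all three balls in the tray, at (218,383) in the side view and about (680,153) in the top inset. The basket's mesh looks empty. The last few degrees of tilt drifted, so I'll check the joints before going back.

```bash
python3 - <<'E'
from m import *
o=get_obs();print(np.round(o["joint_pos"],2))
d=dict(np.load("top3.npz"));f=d["frame"][175:275,410:480].astype(int);g=cv2.GaussianBlur(d["frame"][175:275,410:480].mean(2).astype(np.float32),(0,0),1)
u=np.array([np.cos(np.radians(20)),-np.sin(np.radians(20)),0])
steps([((745,-270,235),rot(-20,40)),((739,-267,240),rot(-20,0)),((688,-200,205),rot(-15)),((638,-133,205),rot(-10)),((587,-65,205),rot(-4.5)),((535,2,205),rot(0.7)),((535,2,75),rot(.7))])
E
```

```text
[-0.53  0.43  1.82  1.1   0.2  -1.22]
at [ 750.4 -284.9  203.9] t 18.33 gap 9.9
s [0.111, 0.131, -0.235] w [0.153, -0.054, 0.003] rows>=1.0 -> [ 745. -270.  235.]
s [0.007, -0.015, -0.067] w [0.889, -0.0, 0.001] rows>=5.6 -> [ 739. -267.  240.]
s [0.379, -0.591, 0.292] w [0.0, -0.0, -0.111] rows>=2.2 -> [ 688. -200.  205.]
s [0.431, -0.547, -0.0] w [0.0, -0.0, -0.112] rows>=2.0 -> [ 638. -133.  205.]
s [0.485, -0.517, -0.001] w [0.0, -0.0, -0.122] rows>=2.0 -> [587. -65. 205.]
s [0.522, -0.476, 0.0] w [0.0, -0.0, -0.115] rows>=2.0 -> [535.   2. 205.]
s [0.0, -0.0, 0.98] w [0.0, -0.0, -0.0] rows>=2.8 -> [535.   2.  87.]
s [0.0, -0.0, 0.104] w [0.0, -0.0, -0.0] rows>=0.3 -> [535.   2.  75.]
```

Joint 5 is at its 0.2 limit, so I'll back out gently: a small step first, then re-measure.

Request:
arm_command([
  {"x": 0.03, "y": 0.03, "z": -0.06, "wx": 0.06, "wy": -0.018, "wz": 0, "fingers": -1},
  {"x": 0.06, "y": 0.07, "z": -0.12, "wx": 0.12, "wy": -0.036, "wz": 0, "fingers": -1},
  {"x": 0.08, "y": 0.1, "z": -0.18, "wx": 0.18, "wy": -0.05, "wz": 0, "fingers": -1},
  {"x": 0.11, "y": 0.13, "z": -0.235, "wx": 0.24, "wy": -0.05, "wz": 0, "fingers": -1},
  {"x": 0.11, "y": 0.13, "z": -0.235, "wx": 0.3, "wy": -0.05, "wz": 0, "fingers": -1},
  {"x": 0.11, "y": 0.13, "z": -0.235, "wx": 0.3, "wy": -0.05, "wz": 0, "fingers": -1},
])

```text
time_s: 18.83
position: [744.2, -271.6, 236.5]
ee_rot: [[0.341, 0.787, 0.514], [0.94, -0.281, -0.192], [-0.007, 0.549, -0.836]]
ft_force: [0.9, 0.1, -2.4]
finger_gap: 9.6
finger_force: 60.0
```

```bash
python3 - <<'E'
from m import *
o=get_obs();print(np.round(o["joint_pos"],2),o["ee_rot"].round(2).tolist() if hasattr(o["ee_rot"],"round") else o["ee_rot"])
steps([((739,-267,235),rot(-20,15)),((739,-267,240),rot(-20,0))])
E
```

```text
[-0.47  0.38  1.61  0.11  0.58 -0.19] [[0.34, 0.79, 0.51], [0.94, -0.28, -0.19], [-0.01, 0.55, -0.84]]
at [ 744.2 -271.6  236.5] t 18.83 gap 9.6
s [0.021, -0.052, -0.019] w [0.406, 0.007, 0.005] rows>=2.6 -> [ 739. -267.  235.]
s [0.0, 0.011, -0.04] w [0.333, 0.0, 0.0] rows>=2.1 -> [ 739. -267.  240.]
```

Request:
arm_command([
  {"x": 0, "y": -0.007, "z": 0, "wx": 0.09, "wy": 0, "wz": 0, "fingers": -1},
  {"x": 0.01, "y": -0.02, "z": -0.005, "wx": 0.2, "wy": 0, "wz": 0, "fingers": -1},
  {"x": 0.015, "y": -0.035, "z": -0.01, "wx": 0.3, "wy": 0.005, "wz": 0.005, "fingers": -1},
  {"x": 0.02, "y": -0.052, "z": -0.019, "wx": 0.41, "wy": 0.007, "wz": 0.005, "fingers": -1},
  {"x": 0.02, "y": -0.06, "z": -0.03, "wx": 0.52, "wy": 0.007, "wz": 0.005, "fingers": -1},
  {"x": 0.02, "y": -0.06, "z": -0.04, "wx": 0.63, "wy": 0.007, "wz": 0.005, "fingers": -1},
  {"x": 0.02, "y": -0.06, "z": -0.05, "wx": 0.74, "wy": 0.007, "wz": 0.005, "fingers": -1},
  {"x": 0.02, "y": -0.06, "z": -0.05, "wx": 0.74, "wy": 0.007, "wz": 0.005, "fingers": -1},
])

```text
time_s: 19.5
position: [738.3, -267.4, 235.2]
ee_rot: [[0.343, 0.939, -0.0], [0.939, -0.343, -0.002], [-0.002, 0.0, -1.0]]
ft_force: [0.1, 0.3, -6.1]
finger_gap: 9.8
finger_force: 60.0
```

```bash
python3 - <<'E'
from m import *
o=get_obs();print(np.round(o["joint_pos"],2),o["ft_force"])
d=get_image("top");np.savez("top4.npz",**d);C=cloud(d);a=d["frame"][170:285,400:525,::-1]
s=get_image("side")["frame"][240:410,340:480,::-1]
a=cv2.resize(a,(391,360));s=cv2.resize(s,(296,360));cv2.imwrite("pics/balls.png",np.hstack([a,s]))
steps([((688,-200,220),rot(-15)),((638,-133,205),rot(-10)),((587,-65,205),rot(-4.5)),((535,2,205),rot(0.7)),((535,2,75),rot(.7))])
E
```

```text
[-0.43  0.63  1.02 -0.    1.49 -0.08] [ 0.10462288  0.2915445  -6.07056644]
at [ 737.3 -266.2  234.9] t 19.6 gap 9.8
s [0.379, -0.575, 0.121] w [0.006, -0.0, -0.11] rows>=2.0 -> [ 688. -200.  220.]
s [0.431, -0.547, 0.126] w [-0.0, -0.0, -0.111] rows>=2.0 -> [ 638. -133.  205.]
s [0.484, -0.517, -0.0] w [-0.0, -0.0, -0.122] rows>=2.0 -> [587. -65. 205.]
s [0.523, -0.476, -0.0] w [-0.0, -0.0, -0.116] rows>=2.0 -> [535.   2. 205.]
s [-0.001, 0.0, 0.98] w [-0.0, -0.0, -0.0] rows>=2.8 -> [535.   2.  87.]
s [0.0, 0.0, 0.103] w [-0.0, -0.0, -0.0] rows>=0.3 -> [535.   2.  75.]
```

View pics/balls.png

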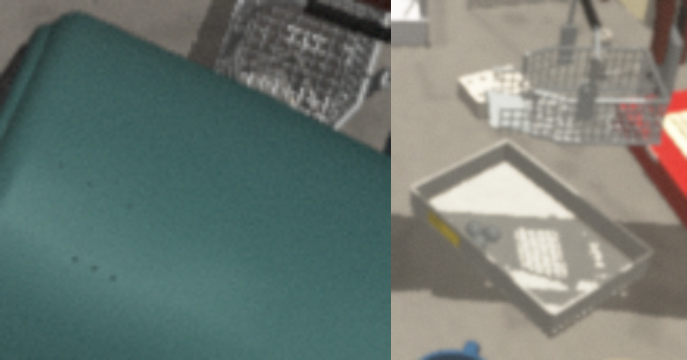

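Both views show the three balls in the tray, at about (483,235) in this picture, and the basket is level and empty. I'll carry it back.

Request:
arm_command([
  {"x": 0.04, "y": -0.06, "z": 0.012, "wx": 0, "wy": 0, "wz": -0.011, "fingers": -1},
  {"x": 0.11, "y": -0.17, "z": 0.035, "wx": 0, "wy": 0, "wz": -0.032, "fingers": -1},
  {"x": 0.2, "y": -0.3, "z": 0.06, "wx": 0, "wy": 0, "wz": -0.058, "fingers": -1},
  {"x": 0.29, "y": -0.44, "z": 0.09, "wx": 0, "wy": 0, "wz": -0.084, "fingers": -1},
  {"x": 0.379, "y": -0.575, "z": 0.12, "wx": 0, "wy": 0, "wz": -0.11, "fingers": -1},
])

```text
time_s: 20.02
position: [684.5, -197.5, 221.5]
ee_rot: [[0.256, 0.967, 0.004], [0.967, -0.256, 0.002], [0.003, 0.004, -1.0]]
ft_force: [-0.4, 0.0, -4.8]
finger_gap: 9.6
finger_force: 60.0
```

Request:
arm_command([
  {"x": 0.11, "y": -0.137, "z": 0.03, "wx": 0, "wy": 0, "wz": -0.028, "fingers": -1},
  {"x": 0.215, "y": -0.274, "z": 0.06, "wx": 0, "wy": 0, "wz": -0.056, "fingers": -1},
  {"x": 0.323, "y": -0.41, "z": 0.09, "wx": 0, "wy": 0, "wz": -0.083, "fingers": -1},
  {"x": 0.431, "y": -0.547, "z": 0.126, "wx": 0, "wy": 0, "wz": -0.111, "fingers": -1},
])

```text
time_s: 20.35
position: [634.2, -130.6, 206.7]
ee_rot: [[0.171, 0.985, 0.005], [0.985, -0.171, 0.002], [0.002, 0.005, -1.0]]
ft_force: [0.5, -0.7, -4.1]
finger_gap: 9.9
finger_force: 60.0
```

Request:
arm_command([
  {"x": 0.12, "y": -0.13, "z": 0, "wx": 0, "wy": 0, "wz": -0.03, "fingers": -1},
  {"x": 0.242, "y": -0.258, "z": 0, "wx": 0, "wy": 0, "wz": -0.061, "fingers": -1},
  {"x": 0.363, "y": -0.388, "z": 0, "wx": 0, "wy": 0, "wz": -0.091, "fingers": -1},
  {"x": 0.484, "y": -0.517, "z": 0, "wx": 0, "wy": 0, "wz": -0.122, "fingers": -1},
])

```text
time_s: 20.68
position: [582.8, -62.9, 206.7]
ee_rot: [[0.076, 0.997, 0.005], [0.997, -0.076, 0.002], [0.002, 0.005, -1.0]]
ft_force: [0.2, -0.4, -4.2]
finger_gap: 9.8
finger_force: 60.0
```

Request:
arm_command([
  {"x": 0.13, "y": -0.12, "z": 0, "wx": 0, "wy": 0, "wz": -0.03, "fingers": -1},
  {"x": 0.26, "y": -0.238, "z": 0, "wx": 0, "wy": 0, "wz": -0.058, "fingers": -1},
  {"x": 0.38, "y": -0.345, "z": 0, "wx": 0, "wy": 0, "wz": -0.085, "fingers": -1},
  {"x": 0.47, "y": -0.43, "z": 0, "wx": 0, "wy": 0, "wz": -0.105, "fingers": -1},
  {"x": 0.523, "y": -0.476, "z": 0, "wx": 0, "wy": 0, "wz": -0.116, "fingers": -1},
  {"x": 0.523, "y": -0.476, "z": 0, "wx": 0, "wy": 0, "wz": -0.116, "fingers": -1},
  {"x": 0.523, "y": -0.476, "z": 0, "wx": 0, "wy": 0, "wz": -0.116, "fingers": -1},
])

```text
time_s: 21.27
position: [533.3, 2.9, 206.6]
ee_rot: [[-0.015, 1.0, 0.005], [1.0, 0.015, 0.002], [0.002, 0.005, -1.0]]
ft_force: [1.0, 0.9, -5.5]
finger_gap: 9.8
finger_force: 60.0
```

```bash
python3 - <<'E'
from m import *
d=get_image("top");C=cloud(d)
# balls: points well above tray floor, inside walls
th=np.radians(15.4);Rt=np.array([[np.cos(th),np.sin(th)],[-np.sin(th),np.cos(th)]]);L=(C[...,:2]-[639.6,-228.3])@Rt.T
m=(abs(L[...,0])<64)&(abs(L[...,1])<99)&(C[...,2]>9)&(C[...,2]<40)
n,l,st,c=cv2.connectedComponentsWithStats(m.astype(np.uint8))
for i in range(1,n):
    if st[i,4]>3:print(st[i],c[i].round(1),L[l==i].mean(0).round(1),C[l==i][:,2].max().round(1))
o=get_obs();print(o["ft_force"],o["torque"])
steps([((535,2,75),rot(.7))])
E
```

```text
[ 0.48325259 -1.01939401 -4.62579358] [-0.03006286 -0.34180051 -0.04223825]
at [533.9   2.5 206.6] t 21.32 gap 9.9
s [-0.006, 0.003, 0.98] w [0.006, -0.003, 0.003] rows>=2.8 -> [535.   2.  89.]
s [-0.0, 0.001, 0.116] w [0.001, -0.0, 0.0] rows>=0.3 -> [535.   2.  75.]
```

```bash
python3 - <<'E'
from m import *
d=get_image("top");C=cloud(d);g=d["frame"].mean(2)
w=C[170:275,400:525];s=(w[...,2]>15)&(w[...,2]<45);print("tray",cv2.minAreaRect(w[s][:,:2].astype(np.float32)))
th=np.radians(15.4);Rt=np.array([[np.cos(th),np.sin(th)],[-np.sin(th),np.cos(th)]])
v,u=np.mgrid[:480,:640];P=np.array([ray(d,a,b,5)[:2] for a,b in zip(u[170:275,400:525].ravel(),v[170:275,400:525].ravel())]).reshape(105,125,2)
L=(P-[639.6,-228.3])@Rt.T;m=(abs(L[...,0])<62)&(abs(L[...,1])<97);gg=g[170:275,400:525]
print("floor",np.percentile(gg[m],[2,10,50,90]),"z max",w[...,2][m].max())
k=(m&(gg<np.median(gg[m])-25)).astype(np.uint8);n,l,st,c=cv2.connectedComponentsWithStats(k)
for i in range(1,n):
    if st[i,4]>5:print(st[i],L[l==i].mean(0).round(1),w[l==i][:,2].round(0).tolist()[:60])
E
```

```text
tray ((638.475341796875, -228.64244079589844), (143.589599609375, 215.6661834716797), 16.080368041992188)
floor [ 34.66666667  38.          81.33333333 196.33333333] z max 1092.3849766788376
[  16   28   55   55 1331] [-0.8 17. ] [641.0, 645.0, 647.0, 626.0, 629.0, 634.0, 636.0, 641.0, 643.0, 647.0, 614.0, 618.0, 622.0, 627.0, 630.0, 633.0, 638.0, 641.0, 645.0, 648.0, 616.0, 619.0, 623.0, 627.0, 633.0, 634.0, 637.0, 642.0, 646.0, 649.0, 617.0, 618.0, 625.0, 627.0, 630.0, 633.0, 638.0, 641.0, 645.0, 649.0, 612.0, 615.0, 620.0, 622.0, 629.0, 1092.0, 634.0, 639.0, 641.0, 646.0, 650.0, 614.0, 618.0, 1092.0, 627.0, 627.0, 632.0, 636.0, 640.0, 642.0]
```

The arm covers the tray from above, and the tray hasn't moved. I'll set the basket down first and check the balls after that.

Request:
arm_command([
  {"x": 0, "y": 0.003, "z": 0.06, "wx": 0.006, "wy": -0.003, "wz": 0.003, "fingers": -1},
  {"x": 0, "y": 0.003, "z": 0.2, "wx": 0.006, "wy": -0.003, "wz": 0.003, "fingers": -1},
  {"x": 0, "y": 0.003, "z": 0.38, "wx": 0.006, "wy": -0.003, "wz": 0.003, "fingers": -1},
  {"x": 0, "y": 0.003, "z": 0.56, "wx": 0.006, "wy": -0.003, "wz": 0.003, "fingers": -1},
  {"x": 0, "y": 0.003, "z": 0.74, "wx": 0.006, "wy": -0.003, "wz": 0.003, "fingers": -1},
  {"x": 0, "y": 0.003, "z": 0.88, "wx": 0.006, "wy": -0.003, "wz": 0.003, "fingers": -1},
  {"x": 0, "y": 0.003, "z": 0.96, "wx": 0.006, "wy": -0.003, "wz": 0.003, "fingers": -1},
  {"x": 0, "y": 0.003, "z": 1.0, "wx": 0.006, "wy": -0.003, "wz": 0.003, "fingers": -1},
])

```text
time_s: 22.03
position: [533.4, 3.1, 84.1]
ee_rot: [[-0.012, 1.0, -0.004], [1.0, 0.012, 0.001], [0.001, -0.004, -1.0]]
ft_force: [0.1, 0.1, -4.5]
finger_gap: 9.6
finger_force: 60.0
```

Request:
arm_command([
  {"x": 0, "y": 0, "z": 0.03, "wx": 0, "wy": 0, "wz": 0, "fingers": -1},
  {"x": 0, "y": 0, "z": 0.06, "wx": 0, "wy": 0, "wz": 0, "fingers": -1},
  {"x": 0, "y": 0, "z": 0.09, "wx": 0, "wy": 0, "wz": 0, "fingers": -1},
  {"x": 0, "y": 0, "z": 0.11, "wx": 0, "wy": 0, "wz": 0, "fingers": -1},
  {"x": 0, "y": 0, "z": 0.12, "wx": 0, "wy": 0, "wz": 0, "fingers": -1},
  {"x": 0, "y": 0, "z": 0.12, "wx": 0, "wy": 0, "wz": 0, "fingers": -1},
])

```text
time_s: 22.53
position: [534.0, 3.5, 71.9]
ee_rot: [[-0.013, 1.0, -0.001], [1.0, 0.013, 0.001], [0.001, -0.001, -1.0]]
ft_force: [0.5, -0.5, -4.6]
finger_gap: 10.0
finger_force: 60.0
```

Request:
arm_command([
  {"x": 0, "y": 0, "z": 0.01, "wx": 0, "wy": 0, "wz": 0, "fingers": -1},
  {"x": 0, "y": 0, "z": 0.02, "wx": 0, "wy": 0, "wz": 0, "fingers": -1},
  {"x": 0, "y": 0, "z": 0.025, "wx": 0, "wy": 0, "wz": 0, "fingers": -1},
  {"x": 0, "y": 0, "z": 0.025, "wx": 0, "wy": 0, "wz": 0, "fingers": -1},
])

```text
time_s: 22.87
position: [533.8, 3.5, 68.7]
ee_rot: [[-0.013, 1.0, -0.002], [1.0, 0.013, 0.001], [0.001, -0.002, -1.0]]
ft_force: [0.8, 0.7, -5.2]
finger_gap: 9.8
finger_force: 60.0
```

Request:
arm_command([
  {"x": 0, "y": 0, "z": 0.006, "wx": 0, "wy": 0, "wz": 0, "fingers": -1},
  {"x": 0, "y": 0, "z": 0.01, "wx": 0, "wy": 0, "wz": 0, "fingers": -1},
  {"x": 0, "y": 0, "z": 0.01, "wx": 0, "wy": 0, "wz": 0, "fingers": -1},
])

```text
time_s: 23.12
position: [534.1, 3.5, 67.9]
ee_rot: [[-0.013, 1.0, -0.001], [1.0, 0.013, 0.001], [0.001, -0.001, -1.0]]
ft_force: [-0.9, -0.5, 1.2]
finger_gap: 9.7
finger_force: 60.0
```

Contact: the wrist force changed sign. I'll press slightly more, then release and retreat straight up.

Request:
arm_command([
  {"x": 0, "y": 0, "z": 0.004, "wx": 0, "wy": 0, "wz": 0, "fingers": -1},
  {"x": 0, "y": 0, "z": 0.004, "wx": 0, "wy": 0, "wz": 0, "fingers": -0.6},
  {"x": 0, "y": 0, "z": 0.004, "wx": 0, "wy": 0, "wz": 0, "fingers": -0.3},
  {"x": 0, "y": 0, "z": 0.004, "wx": 0, "wy": 0, "wz": 0, "fingers": 0.1},
  {"x": 0, "y": 0, "z": 0.004, "wx": 0, "wy": 0, "wz": 0, "fingers": 0.1},
  {"x": 0, "y": 0, "z": 0.004, "wx": 0, "wy": 0, "wz": 0, "fingers": 0.1},
  {"x": 0, "y": 0, "z": 0.004, "wx": 0, "wy": 0, "wz": 0, "fingers": 0.1},
  {"x": 0, "y": 0, "z": 0.004, "wx": 0, "wy": 0, "wz": 0, "fingers": 0.1},
])

```text
time_s: 23.78
position: [533.9, 3.5, 66.9]
ee_rot: [[-0.013, 1.0, -0.002], [1.0, 0.013, 0.001], [0.001, -0.002, -1.0]]
ft_force: [-0.3, 0.3, 0.6]
finger_gap: 47.9
finger_force: 0.0
```

Request:
arm_command([
  {"x": 0, "y": 0, "z": -0.05, "wx": 0, "wy": 0, "wz": 0, "fingers": 0.1},
  {"x": 0, "y": 0, "z": -0.15, "wx": 0, "wy": 0, "wz": 0, "fingers": 0.1},
  {"x": 0, "y": 0, "z": -0.4, "wx": 0, "wy": 0, "wz": 0, "fingers": 0.1},
  {"x": 0, "y": 0, "z": -0.7, "wx": 0, "wy": 0, "wz": 0, "fingers": 0.1},
  {"x": 0, "y": 0, "z": -1, "wx": 0, "wy": 0, "wz": 0, "fingers": 0.1},
  {"x": 0, "y": 0, "z": -1, "wx": 0, "wy": 0, "wz": 0, "fingers": 0.1},
])

```text
time_s: 24.28
position: [538.6, 2.9, 194.1]
ee_rot: [[-0.013, 1.0, 0.01], [1.0, 0.013, -0.0], [-0.0, 0.01, -1.0]]
ft_force: [0.9, -1.1, 0.0]
finger_gap: 48.3
finger_force: 0.0
```

Request:
arm_command([
  {"x": 0.3, "y": 0, "z": -0.4, "wx": 0, "wy": 0, "wz": 0, "fingers": 0.1},
  {"x": 0.6, "y": 0, "z": -0.4, "wx": 0, "wy": 0, "wz": 0, "fingers": 0.1},
  {"x": 1, "y": 0, "z": -0.4, "wx": 0, "wy": 0, "wz": 0, "fingers": 0.1},
  {"x": 1, "y": 0, "z": -0.4, "wx": 0, "wy": 0, "wz": 0, "fingers": 0.1},
  {"x": 1, "y": 0, "z": -0.4, "wx": 0, "wy": 0, "wz": 0, "fingers": 0.1},
])

```text
time_s: 24.7
position: [532.5, 126.5, 235.8]
ee_rot: [[-0.016, 1.0, -0.0], [1.0, 0.016, 0.002], [0.002, -0.0, -1.0]]
ft_force: [0.2, -0.7, -0.7]
finger_gap: 48.5
finger_force: 0.0
```

Request:
arm_command([
  {"x": 0.3, "y": 0, "z": 0, "wx": 0, "wy": 0, "wz": 0, "fingers": 0.1},
  {"x": 0.6, "y": 0, "z": 0, "wx": 0, "wy": 0, "wz": 0, "fingers": 0.1},
  {"x": 1, "y": 0, "z": 0, "wx": 0, "wy": 0, "wz": 0, "fingers": 0.1},
  {"x": 1, "y": 0, "z": 0, "wx": 0, "wy": 0, "wz": 0, "fingers": 0.1},
  {"x": 1, "y": 0, "z": 0, "wx": 0, "wy": 0, "wz": 0, "fingers": 0.1},
])

```text
time_s: 25.12
position: [530.9, 244.6, 234.8]
ee_rot: [[-0.016, 1.0, -0.002], [1.0, 0.016, 0.001], [0.001, -0.002, -1.0]]
ft_force: [0.3, -0.6, 0.7]
finger_gap: 48.5
finger_force: 0.0
```

```bash
python3 - <<'E'
from m import *
d=get_image("top");C=cloud(d);x,y,z=C[...,0],C[...,1],C[...,2]
for n,s in(("plate",(z>85)&(z<108)&(abs(x-537)<30)&(abs(y)<40)),("rim",(z>40)&(z<56)&(abs(x-450)<100)&(abs(y)<60))):
    p=C[s];print(n,len(p),p.mean(0).round(1) if len(p) else'',cv2.minAreaRect(p[:,:2].astype(np.float32)) if len(p) else '',p[:,2].max() if len(p) else '')
w=C[170:275,400:525];s=(w[...,2]>15)&(w[...,2]<45);print("tray",cv2.minAreaRect(w[s][:,:2].astype(np.float32)))
th=np.radians(15.7);Rt=np.array([[np.cos(th),np.sin(th)],[-np.sin(th),np.cos(th)]]);L=(C[...,:2]-[639,-228.5])@Rt.T
i=(abs(L[...,0])<64)&(abs(L[...,1])<99)&(z<100);g=d["frame"].mean(2);med=np.median(g[i]);print("n",i.sum(),med)
k=(i&((z>9)|(g<med-30))).astype(np.uint8);n,l,st,c=cv2.connectedComponentsWithStats(k)
for j in range(1,n):
    if st[j,4]>4:print(st[j],L[l==j].mean(0).round(1),z[l==j].max().round(1))
o=get_obs();print(o["position"],o["ft_force"],o["time_s"])
E
```

```text
plate 97 [533.    3.9  98.1] ((533.1231689453125, 3.9425811767578125), (9.802510261535645, 43.278446197509766), 1.7188445329666138) 104.26807814280005
rim 276 [485.2   2.5  51.5] ((471.70855712890625, 4.372539520263672), (126.20622253417969, 90.94161987304688), 0.07423611730337143) 55.923452540490416
tray ((639.9996337890625, -227.80984497070312), (144.44070434570312, 215.7013702392578), 15.285090446472168)
n 3763 190.0
[448 234  16  15 151] [-40.9  25.1] 24.3
[530.88071677 242.87778833 234.78245683] [-0.71934344 -0.38923548 -0.0796428 ] 25.1667
```

The cluster in the tray covers 151 px against about 46 px per ball, so all three balls are there. The basket stands upright with its plate at the same height as when it first stood on the bench. The arm is clear, so I'm handing in.

```bash
python3 -c "
from station import *
print(close_job())"
```

```text
the job is handed in; nothing more can be done
None
```

The job is handed in, though no verdict came back: by my measurements all three balls lie in the tray, the empty basket stands upright and released on the bare bench at about (451, 2) mm, clear of tank and tray, and nothing came near the bystanders.

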